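# Trace the welds of the test coupons

## Robot

A 7-joint arm with a two-finger parallel gripper is mounted at the origin on the work surface. World frame = base frame: x ahead of the robot, y to its left, z up, the work surface at z = 0. Lengths are in m, angles in rad, forces in N, time in s.
With the tool pointing down it reaches from about 0.4 to 0.85 m from the base axis. Payload 10.4 kg.
Tool frame: the origin (TCP) lies at the very end of the fingers, on their centre line; the grasp point (between the pads) lies 19 mm behind it; z points along the fingers, y is the line along which they close (so a half turn about z gives the same grasp; the last joint's range is limited). The gripper opens to 85 mm and grips with 20 to 120 N. Pads are 22 mm wide; open, the fingers measure 114 mm over their backs; the gripper's body (76 mm by 85 mm) begins 54 mm behind the grasp point. The pads swing forward as they close: fully open they stand 13 mm farther back than shut.
Start: joints at [1.196, 0.332, -0.065, 1.46, 0.022, 1.35, -0.088], TCP at [0.215, -0.587, 0.231] pointing down, gripper open.
Joint ranges: [-2.6, 2.6], [-0.5, 2.12], [-1.47, 1.34], [0.16, 2.42], [-1.27, 4.41], [0.06, 2.06], [-2.6, 2.6]. Speed limits (rad/s): [2.22, 2.22, 2.79, 2.79, 3.14, 3.14, 3.14].

## Interface

Orientations are given as a unit quaternion [x, y, z, w].
In Python, from workcell import * gives the robot as it stands. The module is installed in compiled form; this text tells all that it offers.
- The arm moves only by the tool carry_out, never from a script. Its argument "motion" is a list of rows, each an object with "xyz": the shift along the tool's x, y, z in m, a list of three; "angular": the turn, a rotation vector about the tool's x, y, z in degrees, a list of three. A call has 1 to 12 rows; each row is the pose to reach, as a shift and turn from the pose commanded when the call began, along the tool's axes at that moment; what a row does not reach only later rows make up. A row lasts 1/10 s, in which the tool goes at most 50 mm and 8.59 degrees, less where a joint would pass 70% of its speed; a pose out of reach is approached as far as the arm can. A call with a gripper value outside its range is refused whole. "hand" is the opening, from 0 (shut) to 1 (fully open), set as the call begins (left out, the last holds). The fingers move at their own pace and stop on an object; "grip_force" is the grip in N (left out, the last holds). Time passes only in rows, so rows that repeat a pose let the fingers close. It gives the time, the measured TCP pose, the force, the opening and the grip force at its end, in the units of the state.
- get_obs(): the state, without advancing time (a new reading comes with each control period).
- camera(name): name is "side" or "top"; returns a dict with "img" (420x560x3 uint8, red, green, blue), "fx", "fy", "cx", "cy" (pixels), "k1" (the pictures are not rectified: a ray, as slopes to the right and down, at radius r is drawn at 1 + k1 r^2 times it, then the intrinsics apply), "extrinsics" (4x4, takes a point from camera to world coordinates). Camera axes: x right, y up, looking along -z (the intrinsics and any distortion apply to the point x, -y, -z); pixel columns grow to the right and rows downward; lengths in m; the calibration is good to about 2 mm. A picture is of the moment at which its call begins. There is no depth.
- hand_in(): hands the job in; it is judged then, once.
The state is a dict: "clock": time; "joint_pos": joint angles; "joint_velocities": joint speeds; "tau": joint torques, N m; "position": TCP position; "ee_rot": TCP orientation; "ft_force": force on the tool from outside, world axes, zero at the start; "torque": the same for the moment, N m; "grip_width": opening from 0.0 (shut) to 1.0 (fully open); "grasp_force": force on a finger pad.
Only numpy, scipy, OpenCV 4.12 (cv2) and the standard library are available. Lean on these libraries where they do the work, as an engineer would, in place of code of your own. Each camera call takes 0.05 s, during which the arm holds its last target. There are 200 camera calls.

## Task

Check the welds of the T-joint test coupons in the drawer: pull the drawer out to its stop, stand every coupon there is in a row in the slide-jaw fixture, upright plates along the jaws, and slide the jaw tight against them. Run the tip of the pencil probe slowly, about 15 mm a second, along each clamped coupon's weld bead from the end nearest the robot to the far end, taking the coupons in the order they lay in the drawer, left to right as the robot sees it. Then put the probe back in its stand, fully down, return each coupon upright to its own compartment and push the drawer fully shut, without disturbing the other things on the bench.

Things in the scene. Friction and masses are not known exactly. Their poses are not given: they have to be found in the camera images.
- drawer (a joint): The blue-fronted drawer of a grey steel cabinet (260 deep x 320 wide x 110 mm high) whose front faces the robot: 0 shut, 0.15 m out at its stop. Slides towards the robot against about 2 N and stays where it is left, but a knocked coupon may jog it about 10 mm.
- drawer_handle (a point): Middle of the drawer's bar handle: a level steel bar 11 mm thick, 120 mm long along y, its axis 35 mm in front of the drawer front and 28 mm below the cabinet's top. Moves with the drawer. Axes: x into the cabinet (the drawer opens along -x), y to the left seen from the robot, z up.
- place_a (a point): Middle of the floor of the drawer's left compartment (seen from the robot): 102 mm along x, 91 mm along y inside. Dividers 20 mm, walls 24 mm high; the drawer front is 51 mm away on -x and 86 mm high; fully open, the cabinet's front edge is 85 mm away on +x. Axes as the handle's; moves with the drawer.
- place_b (a point): Middle of the floor of the drawer's middle compartment (seen from the robot): 102 mm along x, 91 mm along y inside. Dividers 20 mm, walls 24 mm high; the drawer front is 51 mm away on -x and 86 mm high; fully open, the cabinet's front edge is 85 mm away on +x. Axes as the handle's; moves with the drawer.
- place_c (a point): Middle of the floor of the drawer's right compartment (seen from the robot): 102 mm along x, 91 mm along y inside. Dividers 20 mm, walls 24 mm high; the drawer front is 51 mm away on -x and 86 mm high; fully open, the cabinet's front edge is 85 mm away on +x. Axes as the handle's; moves with the drawer.
- coupon_a: Steel T-joint coupon that starts in the left compartment (may be absent; all are alike), 0.41 kg: flat base 60 x 60 x 8 mm, upright plate on its middle 60 long (x) x 8 thick, top at 58 mm. Origin: centre of the underside, z up. The one weld bead, dark, 54 mm long along x, fills the corner on the +y side; middle of its face at y = 9, z = 13 mm.
- coupon_b: Steel T-joint coupon that starts in the middle compartment (may be absent; all are alike), 0.41 kg: flat base 60 x 60 x 8 mm, upright plate on its middle 60 long (x) x 8 thick, top at 58 mm. Origin: centre of the underside, z up. The one weld bead, dark, 54 mm long along x, fills the corner on the +y side; middle of its face at y = 9, z = 13 mm.
- coupon_c: Steel T-joint coupon that starts in the right compartment (may be absent; all are alike), 0.41 kg: flat base 60 x 60 x 8 mm, upright plate on its middle 60 long (x) x 8 thick, top at 58 mm. Origin: centre of the underside, z up. The one weld bead, dark, 54 mm long along x, fills the corner on the +y side; middle of its face at y = 9, z = 13 mm.
- fixture: Low steel slide-jaw fixture, 260 long (x, away from the robot) x 190 mm wide (y). Origin: centre of its underside; bed 12 mm above. Fixed jaw all along the right side, inner face at y = -75 mm, top at z = 30 mm; the sliding jaw (250 long, same height) faces it. Up to three coupons stand in a row on the bed between the jaws, upright plates along x.
- fixture_far (a point): Top inner edge of the fixed jaw at the fixture's end farthest from the robot.
- jaw (a joint): The sliding jaw: 0 fully open (94 mm between the jaws), grows as it slides towards the fixed jaw (the fixture's -y), up to 0.05; it meets the 60 mm bases at about 0.034. Moves against about 4 N plus the friction of the coupons it pushes, and stays where it is left.
- jaw_face (a point): Middle of the sliding jaw's clamping face. Axes as the fixture's.
- jaw_knob (a point): Point on the axis of the sliding jaw's upright black grip post, 17 mm thick, 17 mm below its top and 28 mm above its foot, 45 mm behind the jaw's face.
- probe: Pencil probe, round, 160 mm long, 0.09 kg, upright in its stand. Origin at its tip, z along it to the top. From the tip: steel shaft 6 mm thick to 58 mm, cone to 17 mm thick at 70 mm, 17 mm thick to 95 mm, black collar 26 mm across to 101 mm, grey grip 18 mm thick to 160 mm.
- probe_tip (a point): The point of the probe.
- stand_hole (a point): Centre of the mouth of the stand's upright through hole, 20 mm across with a 3 mm chamfer, in the top face (80 x 56 mm) 108 mm above the bench. Fully down, the probe's collar rests on the face and its tip is 95 mm below this point.
- pliers: Pliers with red handles, 165 mm long, on the bench: leave it where it is.
- hammer: Hammer, 260 mm long, on the bench: leave it where it is.
- brush: Brush with a wooden handle, 220 mm long, on the bench: leave it where it is.
- magnet_square: Red triangular welding magnet, 100 mm, 14 mm high, on the bench: leave it where it is.
- offcut: Flat steel offcut 75 x 50 x 6 mm, on the bench: leave it where it is.
- spray_can: Spray can, 62 mm across, 190 mm high, on the bench: leave it where it is.
- tip_pot: Open brass pot, 64 mm across, 60 mm high, on the bench: leave it where it is.
Things that resemble listed ones, but are neither listed nor needed, are in the scene too. What is shaped like the probe but purple or yellow is not meant.

How it is judged:
By the outcome, as a careful person would: the job done as asked, in the order asked, and still so for the second after the job is handed in, with the robot touching nothing.
Of coupon_a, coupon_b, coupon_c only 2 to 3 are there at a start; the rules pass over those that are not, and their reading is None.
At some moment in a run one of coupon_a, coupon_b, coupon_c may be knocked a few centimetres aside while the robot is not near it.
It also fails if it takes over 210 s, if anything falls off the work surface, if the arm or the gripper's body presses on something with over 40 N, if the wrist force passes 120 N, or if a joint passes its speed limit or range.

## Working session

There is one attempt and no reset: what is moved stays moved. The work goes in short steps, Python scripts to look and compute and a tool call to move; the robot and the scene stay as the last step left them, time stands still between calls to the robot, and variables do not carry over. Pictures are saved under pics/ and viewed, at most 14 in all, crops included, and the job is handed in when it is done.

Besides the shell and the picture viewer there is one more tool, called after "Emit:" as name(argument=value, ...), one argument or row to a line, values as JSON. carry_out: Moves the arm, as the interface text tells. Its arguments: {"type":"object","properties":{"motion":{"type":"array"},"hand":{"type":"number"},"grip_force":{"type":"number"}},"required":["motion"]}

```bash
mkdir -p pics
cat > h.py <<'E'
from workcell import *
import numpy as np, cv2
from scipy.spatial.transform import Rotation as R
def ray(c,u,v):
    xd=np.array([(u-c["cx"])/c["fx"],(v-c["cy"])/c["fy"]]); x=xd.copy()
    for _ in range(20): x=xd/(1+c["k1"]*(x@x))
    E=np.array(c["extrinsics"]); d=E[:3,:3]@np.array([x[0],-x[1],-1]); return E[:3,3],d/np.linalg.norm(d)
def onz(c,u,v,z):
    o,d=ray(c,u,v); return o+d*(z-o[2])/d[2]
def tri(c1,p1,c2,p2):
    o1,d1=ray(c1,*p1);o2,d2=ray(c2,*p2)
    s=np.linalg.lstsq(np.c_[d1,-d2],o2-o1,rcond=None)[0]
    a=o1+s[0]*d1;b=o2+s[1]*d2; return (a+b)/2,np.linalg.norm(a-b)
def proj(c,P):
    E=np.array(c["extrinsics"]); q=E[:3,:3].T@(np.array(P)-E[:3,3]); x=np.array([q[0],-q[1]])/-q[2]
    x=x*(1+c["k1"]*(x@x)); return np.array([x[0]*c["fx"]+c["cx"],x[1]*c["fy"]+c["cy"]])
def save(c,n,box=None,s=1):
    im=c["img"][:,:,::-1]
    if box: im=im[box[1]:box[3],box[0]:box[2]]
    cv2.imwrite("pics/"+n,cv2.resize(im,None,fx=s,fy=s,interpolation=cv2.INTER_CUBIC))
def totool(Pw):  # world shift -> tool axes
    return R.from_quat(get_obs()["ee_rot"]).inv().apply(Pw)
E
python3 - <<'E'
from h import *
import pickle
o=get_obs(); print({k:np.round(v,3) for k,v in o.items()}); print(R.from_quat(o["ee_rot"]).as_matrix().round(3))
for n in("top","side"):
    c=camera(n); save(c,n+"0.png",s=800/560); pickle.dump(c,open(n+"0.pkl","wb"))
    print(n,c["fx"],c["fy"],c["cx"],c["cy"],c["k1"],np.round(c["extrinsics"],3))
E
```

```text
{'clock': np.float64(0.0), 'joint_pos': array([ 1.196,  0.333, -0.065,  1.461,  0.022,  1.35 , -0.088]), 'joint_velocities': array([-0.001,  0.001, -0.001,  0.001,  0.001, -0.001, -0.   ]), 'tau': array([-1.0000e-03, -6.2544e+01,  4.9000e-02, -3.9160e+01,  1.6000e-02,
        1.0000e-02, -0.0000e+00]), 'position': array([ 0.215, -0.586,  0.231]), 'ee_rot': array([ 0.985,  0.175, -0.   , -0.001]), 'ft_force': array([ 0.576,  1.196, -0.186]), 'torque': array([-0.007,  0.063, -0.004]), 'grasp_force': np.float64(0.0), 'grip_width': np.float64(0.999)}
[[ 0.939  0.345 -0.001]
 [ 0.345 -0.939  0.001]
 [-0.    -0.001 -1.   ]]
top 423.21850438807263 423.21850438807263 280.40074225814305 212.33964603838143 -0.04626523737790968 [[ 0.006  0.973 -0.229  0.278]
 [-1.     0.007  0.002  0.015]
 [ 0.003  0.229  0.973  1.229]
 [ 0.     0.     0.     1.   ]]
side 514.3570359041901 514.3570359041901 281.32719345708915 209.90683642020326 -0.03542033721133996 [[-0.97   0.177 -0.164  0.319]
 [-0.241 -0.723  0.647  0.892]
 [-0.004  0.668  0.744  1.09 ]
 [ 0.     0.     0.     1.   ]]
```

View pics/top0.png

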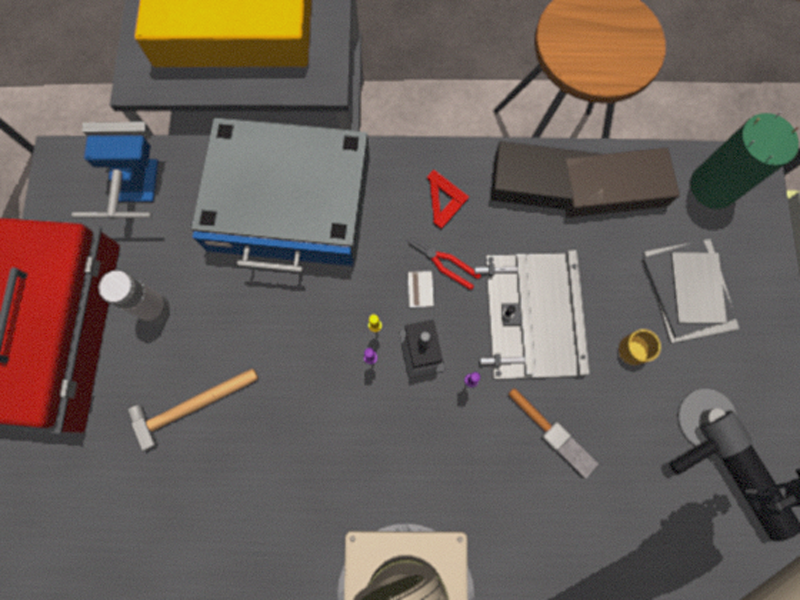

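View pics/side0.png

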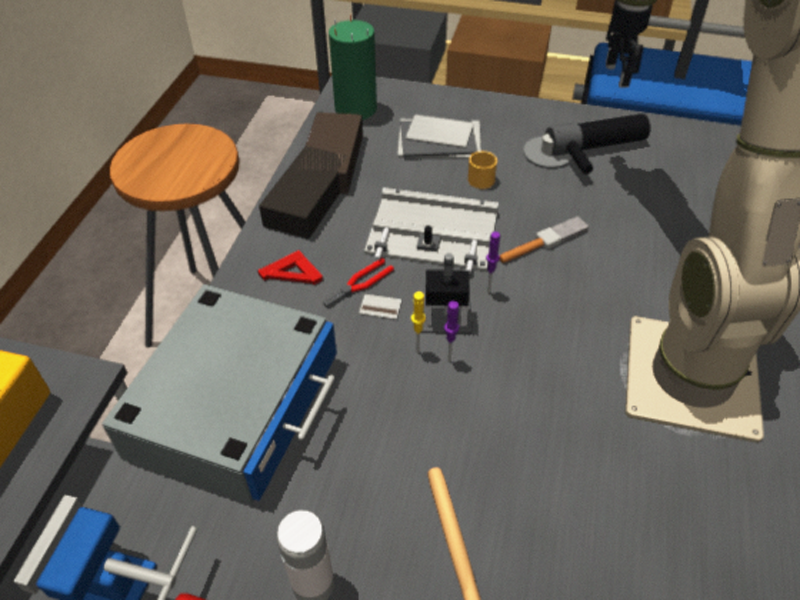

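The top view (800 px scale) shows the cabinet at (280,190) with its handle at (240–300,266). The black stand with the grey-grip probe is at (424,342), and the fixture is at (538,315) with its black post at (510,313). There are decoys: a yellow one at (375,322) and purple ones at (370,355) and (472,380). I'll enlarge these areas.

Run:
```python
from h import *
import pickle
T=pickle.load(open("top0.pkl","rb"));S=pickle.load(open("side0.pkl","rb"))
out=np.zeros((600,800,3),np.uint8)
for (c,b,x,y) in((T,(130,80,263,180),0,0),(T,(275,165,415,270),400,0),(S,(70,195,240,322),0,300),(S,(250,130,370,220),400,300)):
    im=c["img"][b[1]:b[3],b[0]:b[2],::-1]; s=min(400/im.shape[1],300/im.shape[0]); im=cv2.resize(im,None,fx=s,fy=s,interpolation=cv2.INTER_CUBIC)[:300,:400]
    out[y:y+im.shape[0],x:x+im.shape[1]]=im; print(b,s)
cv2.imwrite("pics/m1.png",out)
```

```text
(130, 80, 263, 180) 3.0
(275, 165, 415, 270) 2.857142857142857
(70, 195, 240, 322) 2.3529411764705883
(250, 130, 370, 220) 3.3333333333333335
```

View pics/m1.png

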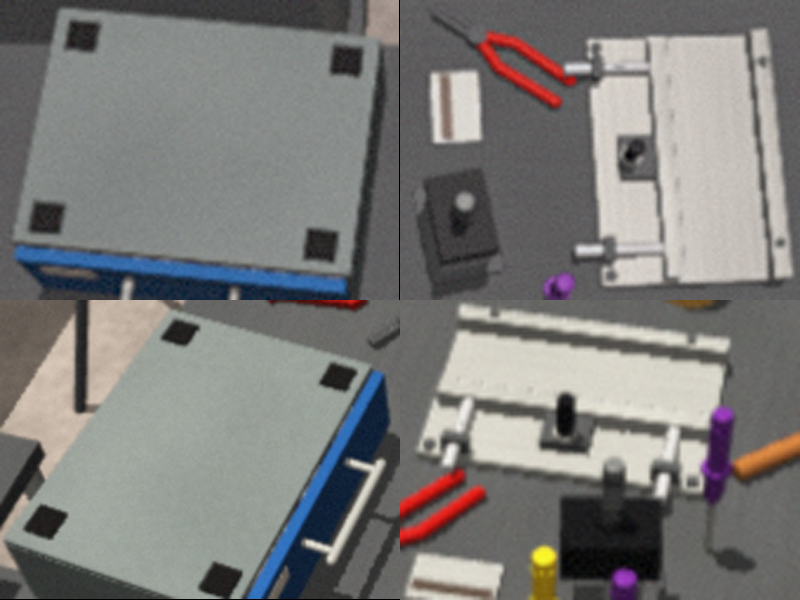

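The probe with the grey grip stands in the black stand (top crop 465,202; side crop 612,462). The purple and yellow look-alikes stand beside it, so the grey one in the stand is the one meant. Next I'll triangulate.

Run:
```python
from h import *
import pickle
T=pickle.load(open("top0.pkl","rb"));S=pickle.load(open("side0.pkl","rb"))
p1=lambda x,y:(130+x/3,80+y/3); p2=lambda x,y:(275+(x-400)/2.857,165+y/2.857)
p3=lambda x,y:(70+x/2.353,195+(y-300)/2.353); p4=lambda x,y:(250+(x-400)/3.333,130+(y-300)/3.333)
def bright(c,b):
    im=c["img"][b[1]:b[3],b[0]:b[2]].astype(int); m=((im.min(2)>120)&(im.max(2)-im.min(2)<40)).astype(np.uint8)
    n,l,st,ce=cv2.connectedComponentsWithStats(m); i=1+st[1:,4].argmax(); ys,xs=np.where(l==i)
    r=cv2.minAreaRect(np.c_[xs,ys].astype(np.float32)); print("rect",r,st[i]); 
    return np.c_[xs+b[0],ys+b[1]]
a=bright(T,(160,176,218,200)); b=bright(S,(205,255,240,312))
print("T ends",a[a[:,0].argmin()],a[a[:,0].argmax()],"S",b[b[:,1].argmin()],b[b[:,1].argmax()])
for n,t,s in(("cabNR",p1(350,275),p3(372,369)),("cabFR",p1(380,40),p3(168,310)),("cabFL",p1(60,10),p3(10,541)),
  ("pad FR",p1(346,60),p3(180,332)),("pad NR",p1(320,245),p3(338,377)),("pad FL",p1(82,36),p3(46,521)),("pad NL",p1(46,217),p3(221,580)),
  ("hR",(210,188.3),(231.5,264.5)),("hL",(168.5,186),(211,304)),
  ("knobtop",p2(637,146),p4(567,396)),("probetop",p2(465,201),p4(613,462)),
  ("fixfar_topouter",p2(766,30),p4(458,307)),("fixnear_topouter",p2(791,277),p4(730,341)),
  ("std L far",p2(425,180),p4(565,582)),("std R far",p2(482,169),p4(565,500)),("std R near",p2(498,250),p4(662,498))):
    P,e=tri(T,t,S,s); print(n,P.round(4),round(e*1000,1))
```

```text
rect ((28.10154914855957, 6.44575834274292), (44.15340805053711, 12.023664474487305), 1.6365771293640137) [  6   0  45  14 179]
rect ((11.199999809265137, 27.100000381469727), (13.86362075805664, 49.19349670410156), 26.56505012512207) [  0   8  29  44 244]
T ends [166 183] [210 187] S [218 263] [209 306]
cabNR [0.6592 0.1081 0.0969] 4.6
cabFR [0.9037 0.0846 0.1016] 1.6
cabFL [0.93   0.4015 0.1027] 7.2
pad FR [0.8758 0.1166 0.1081] 3.0
pad NR [0.686  0.136  0.1076] 2.4
pad FL [0.901  0.3759 0.1085] 2.5
pad NL [0.7117 0.3952 0.1087] 3.3
hR [0.6171 0.2125 0.0773] 1.7
hL [0.6254 0.3308 0.0794] 3.9
knobtop [ 0.5409 -0.2064  0.0665] 3.0
probetop [ 0.4675 -0.0318  0.1691] 0.8
fixfar_topouter [ 0.6802 -0.3571  0.0185] 0.5
fixnear_topouter [ 0.417  -0.3653  0.0228] 3.3
std L far [0.5008 0.003  0.063 ] 13.3
std R far [ 0.5094 -0.0512  0.0986] 4.3
std R near [ 0.4321 -0.0653  0.1051] 2.0
```

Emit:
carry_out(
  motion=[
    {"xyz":[0.034,-0.033,0],"angular":[0,0,-6.4]},
    {"xyz":[0.068,-0.066,0],"angular":[0,0,-12.8]},
    {"xyz":[0.102,-0.1,0],"angular":[0,0,-19.2]},
    {"xyz":[0.136,-0.133,0],"angular":[0,0,-25.6]},
    {"xyz":[0.17,-0.166,0],"angular":[0,0,-32]},
    {"xyz":[0.204,-0.199,0],"angular":[0,0,-38.5]},
    {"xyz":[0.238,-0.232,0],"angular":[0,0,-44.9]},
    {"xyz":[0.272,-0.266,0],"angular":[0,0,-51.3]},
    {"xyz":[0.306,-0.3,0],"angular":[0,0,-57.7]},
    {"xyz":[0.339,-0.332,0],"angular":[0,0,-64.1]},
    {"xyz":[0.339,-0.332,0],"angular":[0,0,-64.1]},
  ],
  hand=0.3,
)

```text
clock: 1.2
position: [0.4214, -0.1523, 0.2315]
ee_rot: [0.737, 0.675, 0.001, 0.0]
ft_force: [-0.5, -1.7, -0.6]
grip_width: 0.301
grasp_force: 0.0
```

Emit:
carry_out(
  motion=[
    {"xyz":[0.447,0.16,0],"angular":[0,0,0]},
    {"xyz":[0.447,0.16,0],"angular":[0,0,0]},
    {"xyz":[0.447,0.16,0],"angular":[0,0,0]},
    {"xyz":[0.447,0.16,0],"angular":[0,0,0]},
    {"xyz":[0.447,0.16,0],"angular":[0,0,0]},
    {"xyz":[0.447,0.16,0],"angular":[0,0,0]},
    {"xyz":[0.447,0.16,0],"angular":[0,0,0]},
    {"xyz":[0.447,0.16,0],"angular":[0,0,0]},
    {"xyz":[0.447,0.16,0],"angular":[0,0,0]},
    {"xyz":[0.447,0.16,0],"angular":[0,0,0]},
    {"xyz":[0.447,0.16,0],"angular":[0,0,0]},
    {"xyz":[0.447,0.16,0],"angular":[0,0,0]},
  ],
)

```text
clock: 2.4
position: [0.623, 0.2705, 0.2304]
ee_rot: [0.741, 0.671, -0.001, -0.0]
ft_force: [0.2, -0.2, 0.2]
grip_width: 0.303
grasp_force: 0.0
```

```bash
cat >> h.py <<'E'
def st():
    o=get_obs(); r=R.from_quat(o["ee_rot"]).as_matrix()
    print("t%.1f"%o["clock"],"pos",np.round(o["position"],4),"yaw %.2f tilt %.2f"%(np.degrees(np.arctan2(r[1,0],r[0,0])),np.degrees(np.arccos(-r[2,2]))),"F",np.round(o["ft_force"],1),"w %.3f gf %.0f"%(o["grip_width"],o["grasp_force"]),"q",np.round(o["joint_pos"],2))
def go(x,y,z=None,yaw=None):  # world target -> tool shift (mm) and turn, from measured pose
    o=get_obs(); P=o["position"]; r=R.from_quat(o["ee_rot"]); d=np.array([x,y,P[2] if z is None else z])-P
    m=r.as_matrix(); y0=np.degrees(np.arctan2(m[1,0],m[0,0])); print("shift mm",(r.inv().apply(d)*1000).round(1),"turn z", None if yaw is None else round(-((yaw-y0+180)%360-180),2))
E
python3 -c "
from h import *
st(); go(.622,.271,.065,84.3)"
```

```text
t2.4 pos [0.623  0.2705 0.2304] yaw 84.29 tilt 0.08 F [ 0.2 -0.2  0.2] w 0.303 gf 0 q [ 0.03  0.56 -0.77  1.27  0.38  1.46 -0.81]
shift mm [  0.5  -0.8 165.4] turn z -0.01
```

Emit:
carry_out(
  motion=[
    {"xyz":[0,0,0.04]},
    {"xyz":[0,0,0.08]},
    {"xyz":[0,0,0.105]},
    {"xyz":[0,0,0.115]},
    {"xyz":[0,0,0.125]},
    {"xyz":[0,0,0.135]},
    {"xyz":[0,0,0.145]},
    {"xyz":[0,0,0.155]},
    {"xyz":[0,0,0.165]},
    {"xyz":[0,0,0.165]},
  ],
)

```text
validation failed for argument at $.mo...
```

Emit:
carry_out(
  motion=[
    {"xyz":[0,0,0]},
    {"xyz":[0,0,0]},
    {"xyz":[0,0,0]},
    {"xyz":[0,0,0]},
    {"xyz":[0,0,0]},
    {"xyz":[0,0,0]},
  ],
  hand=0,
  grip_force=40,
)

```text
validation failed for argument at $.mo...
```

Every row needs "angular".

Emit:
carry_out(
  motion=[
    {"xyz":[0,0,0.04],"angular":[0,0,0]},
    {"xyz":[0,0,0.08],"angular":[0,0,0]},
    {"xyz":[0,0,0.105],"angular":[0,0,0]},
    {"xyz":[0,0,0.115],"angular":[0,0,0]},
    {"xyz":[0,0,0.125],"angular":[0,0,0]},
    {"xyz":[0,0,0.135],"angular":[0,0,0]},
    {"xyz":[0,0,0.145],"angular":[0,0,0]},
    {"xyz":[0,0,0.155],"angular":[0,0,0]},
    {"xyz":[0,0,0.165],"angular":[0,0,0]},
    {"xyz":[0,0,0.165],"angular":[0,0,0]},
  ],
)

```text
clock: 3.4
position: [0.6224, 0.2701, 0.0646]
ee_rot: [0.742, 0.671, -0.001, -0.0]
ft_force: [-0.4, 0.3, -0.1]
grip_width: 0.304
grasp_force: 0.0
```

Emit:
carry_out(
  motion=[
    {"xyz":[0,0,0],"angular":[0,0,0]},
    {"xyz":[0,0,0],"angular":[0,0,0]},
    {"xyz":[0,0,0],"angular":[0,0,0]},
    {"xyz":[0,0,0],"angular":[0,0,0]},
    {"xyz":[0,0,0],"angular":[0,0,0]},
    {"xyz":[0,0,0],"angular":[0,0,0]},
  ],
  hand=0,
  grip_force=40,
)

```text
clock: 4.0
position: [0.623, 0.2706, 0.0663]
ee_rot: [0.742, 0.671, -0.0, -0.0]
ft_force: [-0.9, 0.5, -3.6]
grip_width: 0.114
grasp_force: 38.9
```

Emit:
carry_out(
  motion=[
    {"xyz":[0,-0.01,0],"angular":[0,0,0]},
    {"xyz":[0,-0.025,0],"angular":[0,0,0]},
    {"xyz":[0,-0.04,0],"angular":[0,0,0]},
    {"xyz":[0,-0.055,0],"angular":[0,0,0]},
    {"xyz":[0,-0.07,0],"angular":[0,0,0]},
    {"xyz":[0,-0.085,0],"angular":[0,0,0]},
    {"xyz":[0,-0.1,0],"angular":[0,0,0]},
    {"xyz":[0,-0.115,0],"angular":[0,0,0]},
    {"xyz":[0,-0.13,0],"angular":[0,0,0]},
    {"xyz":[0,-0.14,0],"angular":[0,0,0]},
    {"xyz":[0,-0.145,0],"angular":[0,0,0]},
  ],
)

```text
clock: 5.1
position: [0.4783, 0.2849, 0.0663]
ee_rot: [0.741, 0.671, 0.0, 0.0]
ft_force: [2.1, 1.0, -9.2]
grip_width: 0.109
grasp_force: 39.8
```

Emit:
carry_out(
  motion=[
    {"xyz":[0,-0.002,0],"angular":[0,0,0]},
    {"xyz":[0,-0.004,0],"angular":[0,0,0]},
    {"xyz":[0,-0.006,0],"angular":[0,0,0]},
    {"xyz":[0,-0.007,0],"angular":[0,0,0]},
    {"xyz":[0,-0.007,0],"angular":[0,0,0]},
  ],
)

```text
clock: 5.6
position: [0.4739, 0.2854, 0.0663]
ee_rot: [0.742, 0.67, 0.001, 0.001]
ft_force: [9.3, 2.4, -13.7]
grip_width: 0.113
grasp_force: 39.4
```

```bash
python3 -c "
from h import *
st()"
```

```text
t5.6 pos [0.4739 0.2854 0.0663] yaw 84.18 tilt 0.17 F [  9.3   2.4 -13.7] w 0.113 gf 39 q [ 0.05  0.46 -0.82  1.8   0.38  1.05 -1.01]
```

Emit:
carry_out(
  motion=[
    {"xyz":[0,0,0],"angular":[0,0,0]},
    {"xyz":[0,0.002,0],"angular":[0,0,0]},
    {"xyz":[0,0.002,0],"angular":[0,0,0]},
    {"xyz":[0,0.002,-0.02],"angular":[0,0,0]},
    {"xyz":[0,0.002,-0.06],"angular":[0,0,0]},
    {"xyz":[0,0.002,-0.11],"angular":[0,0,0]},
    {"xyz":[0,0.002,-0.16],"angular":[0,0,0]},
    {"xyz":[0,0.002,-0.2],"angular":[0,0,0]},
  ],
  hand=0.3,
)

```text
clock: 6.4
position: [0.4738, 0.2861, 0.2697]
ee_rot: [0.741, 0.671, 0.001, 0.0]
ft_force: [1.9, 0.6, 0.3]
grip_width: 0.301
grasp_force: 0.0
```

Emit:
carry_out(
  motion=[
    {"xyz":[-0.04,0.002,0],"angular":[0,0,-8]},
    {"xyz":[-0.08,0.004,0],"angular":[0,0,-16]},
    {"xyz":[-0.12,0.006,0],"angular":[0,0,-24]},
    {"xyz":[-0.16,0.008,0],"angular":[0,0,-32]},
    {"xyz":[-0.2,0.01,0],"angular":[0,0,-40]},
    {"xyz":[-0.24,0.012,0],"angular":[0,0,-48]},
    {"xyz":[-0.28,0.014,0],"angular":[0,0,-56]},
    {"xyz":[-0.32,0.016,0],"angular":[0,0,-64]},
    {"xyz":[-0.36,0.018,0],"angular":[0,0,-72]},
    {"xyz":[-0.4,0.02,0],"angular":[0,0,-80]},
    {"xyz":[-0.42,0.02,0],"angular":[0,0,-88]},
    {"xyz":[-0.42,0.02,0],"angular":[0,0,-90]},
  ],
  hand=0.5,
)

```text
clock: 7.6
position: [0.451, -0.1381, 0.2663]
ee_rot: [0.052, 0.999, -0.0, -0.0]
ft_force: [-0.1, 0.5, -0.7]
grip_width: 0.5
grasp_force: 0.0
```

Run:
```python
from h import *
import pickle
st()
T=camera("top");S=camera("side");pickle.dump((T,S),open("c1.pkl","wb"))
out=np.zeros((600,800,3),np.uint8)
for (c,b,x,y) in((T,(125,140,265,245),0,0),(T,(325,165,425,275),400,0),(S,(130,205,280,317),0,300),(S,(250,125,375,218),400,300)):
    im=c["img"][b[1]:b[3],b[0]:b[2],::-1]; s=min(400/im.shape[1],300/im.shape[0]); im=cv2.resize(im,None,fx=s,fy=s,interpolation=cv2.INTER_CUBIC)[:300,:400]
    out[y:y+im.shape[0],x:x+im.shape[1]]=im; print(b,s)
cv2.imwrite("pics/m2.png",out)
```

```text
t7.6 pos [ 0.451  -0.1381  0.2663] yaw 174.05 tilt 0.03 F [-0.1  0.5 -0.7] w 0.500 gf 0 q [ 0.8   0.   -0.6   1.77  0.    1.37  1.67]
(125, 140, 265, 245) 2.857142857142857
(325, 165, 425, 275) 2.727272727272727
(130, 205, 280, 317) 2.6666666666666665
(250, 125, 375, 218) 3.2
```

View pics/m2.png

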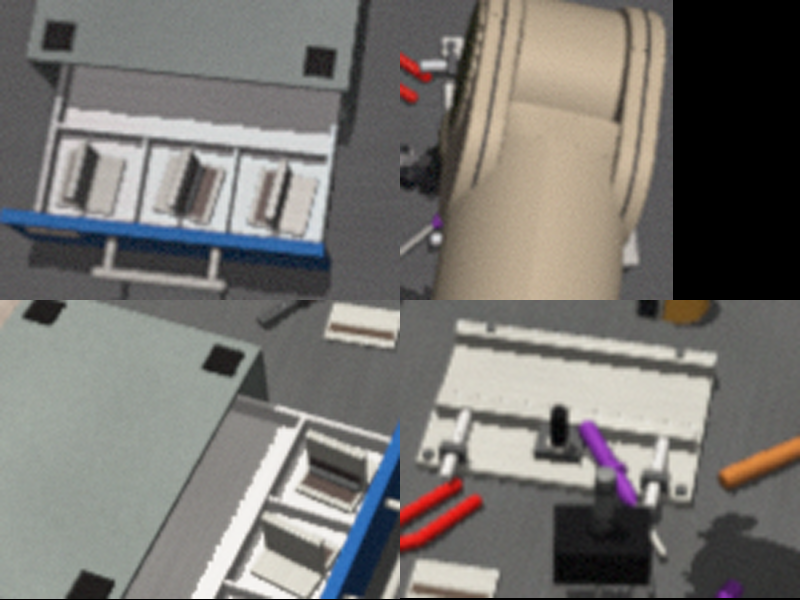

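The drawer is open and all three coupons are present: (93,182), (190,188) and (285,200) in the top crop. Coupons b (middle) and c (right) show brown bead strips. A purple look-alike seems tilted in the side crop, so I'll check the whole picture.

Run:
```python
from h import *
import pickle
T,S=pickle.load(open("c1.pkl","rb")); save(S,"s1.png",s=800/560); print(proj(S,[.451,-.138,.266]),proj(T,[.451,-.138,.266]))
```

```text
[330.1605049  123.77218992] [345.50221368 235.46375825]
```

View pics/s1.png

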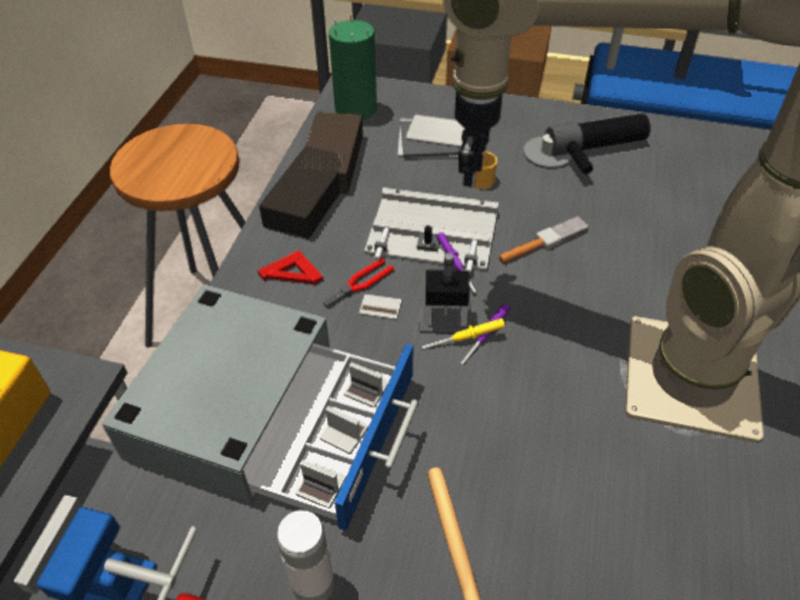

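The loose look-alikes, which were balanced on their tips, have toppled onto the bench: yellow at (465,335), purple at (487,335) and purple at (455,255). My path was at z=0.23 with no contact force. Next I'll enlarge the coupons in both views.

Run:
```python
from h import *
import pickle
T,S=pickle.load(open("c1.pkl","rb"))
out=np.zeros((600,800,3),np.uint8)
a=T["img"][184:217,138:244,::-1]; a=cv2.resize(a,None,fx=7.5,fy=7.5,interpolation=cv2.INTER_CUBIC); out[:a.shape[0],:a.shape[1]]=a
b=S["img"][250:355,205:275,::-1]; b=cv2.resize(b,None,fx=5,fy=5,interpolation=cv2.INTER_CUBIC); b=cv2.rotate(b,cv2.ROTATE_90_CLOCKWISE); out[250:600,:525]=b
cv2.imwrite("pics/m3.png",out)
```

```text
(no output)
```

View pics/m3.png

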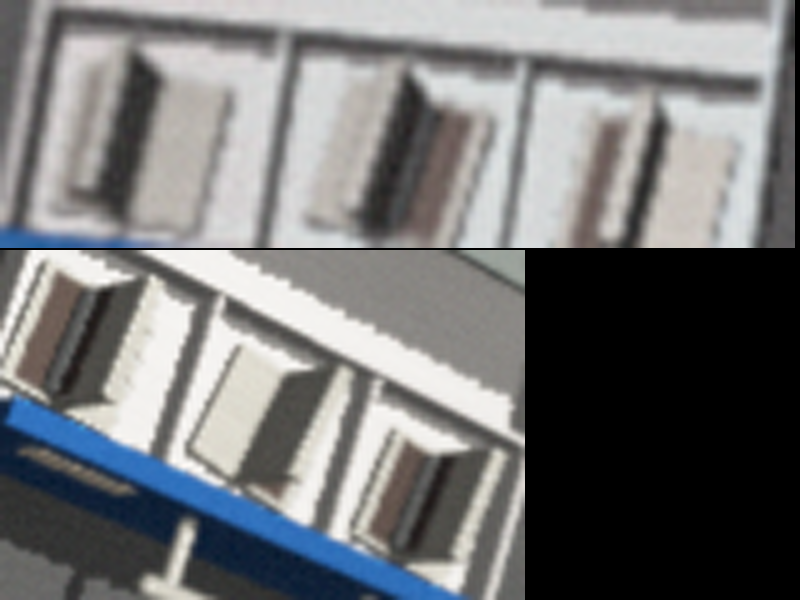

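Coupons a (left) and c (right) show the brown strip and dark bead on the +y side. Coupon b (middle) has them on the −y side, so it is turned half round. Next I'll triangulate the ends of the plate tops.

Run:
```python
from h import *
import pickle
T,S=pickle.load(open("c1.pkl","rb"))
t=lambda x,y:(138+x/7.5-.43,184+y/7.5-.43); s=lambda x,y:(205+(y-250)/5-.4,250+(524-x)/5-.4)
for n,tf,tn,sf,sn in(("a",(125,45),(88,193),(152,282),(112,403)),("b",(400,62),(357,232),(345,368),(295,480)),("c",(648,95),(614,242),(500,452),(458,563))):
    F,e=tri(T,t(*tf),S,s(*sf));N,e2=tri(T,t(*tn),S,s(*sn)); d=F-N
    print(n,F.round(4),N.round(4),"mid",((F+N)/2).round(4),"L %.3f ang %.1f e %.1f %.1f"%(np.linalg.norm(d),np.degrees(np.arctan2(d[1],d[0])),e*1e3,e2*1e3))
    z=.07; f=onz(T,*t(*tf),z);m=onz(T,*t(*tn),z);d=f-m;print("  top@.07",((f+m)/2).round(4),"L %.3f ang %.1f"%(np.hypot(*d[:2]),np.degrees(np.arctan2(d[1],d[0]))))
    f=onz(S,*s(*sf),z);m=onz(S,*s(*sn),z);d=f-m;print("  side@.07",((f+m)/2).round(4),"L %.3f ang %.1f"%(np.hypot(*d[:2]),np.degrees(np.arctan2(d[1],d[0]))))
st(); go(.55,.27,.17,174.3)
```

```text
a [0.6146 0.3737 0.0693] [0.5553 0.3819 0.0739] mid [0.5849 0.3778 0.0716] L 0.060 ang -7.9 e 1.9 2.0
  top@.07 [0.5863 0.3783 0.07  ] L 0.059 ang -9.4
  side@.07 [0.5843 0.3771 0.07  ] L 0.059 ang -5.8
b [0.6082 0.2677 0.0707] [0.546  0.2808 0.0687] mid [0.5771 0.2743 0.0697] L 0.064 ang -11.9 e 1.6 5.5
  top@.07 [0.5761 0.2741 0.07  ] L 0.068 ang -10.7
  side@.07 [0.5781 0.2743 0.07  ] L 0.061 ang -13.2
c [0.5952 0.1725 0.0731] [0.537  0.1833 0.0723] mid [0.5661 0.1779 0.0727] L 0.059 ang -10.4 e 1.6 4.4
  top@.07 [0.5683 0.1783 0.07  ] L 0.058 ang -10.5
  side@.07 [0.5652 0.1763 0.07  ] L 0.061 ang -10.9
t7.7 pos [ 0.4517 -0.1347  0.2665] yaw 174.10 tilt 0.01 F [-0.8  0.7 -0.2] w 0.499 gf 0 q [ 0.8   0.   -0.6   1.77  0.    1.37  1.67]
shift mm [-56.1 412.6  96.5] turn z -0.2
```

Emit:
carry_out(
  motion=[
    {"xyz":[-0.007,0.045,0],"angular":[0,0,0]},
    {"xyz":[-0.014,0.092,0],"angular":[0,0,1]},
    {"xyz":[-0.021,0.14,0],"angular":[0,0,2]},
    {"xyz":[-0.028,0.188,0],"angular":[0,0,2]},
    {"xyz":[-0.036,0.236,0],"angular":[0,0,2]},
    {"xyz":[-0.043,0.284,0],"angular":[0,0,2]},
    {"xyz":[-0.051,0.332,0],"angular":[0,0,2]},
    {"xyz":[-0.058,0.38,0],"angular":[0,0,2]},
    {"xyz":[-0.065,0.428,0],"angular":[0,0,2]},
    {"xyz":[-0.073,0.476,0],"angular":[0,0,2]},
    {"xyz":[-0.08,0.52,0],"angular":[0,0,2]},
    {"xyz":[-0.08,0.527,0],"angular":[0,0,2.1]},
  ],
  hand=0.6,
)

```text
clock: 8.9
position: [0.5836, 0.3881, 0.2648]
ee_rot: [0.069, 0.998, 0.001, -0.002]
ft_force: [-1.7, 0.0, 0.2]
grip_width: 0.6
grasp_force: 0.0
```

Run:
```python
from h import *
import pickle
st(); go(.585,.3778,.042,172)
T0=pickle.load(open("top0.pkl","rb")); T1,S=pickle.load(open("c1.pkl","rb"))
t=lambda x,y:(275+(x-400)/2.857-.3,165+y/2.857-.3); s=lambda x,y:(250+(x-400)/3.2-.3,125+(y-300)/3.2-.3)
for n,a,b,z in(("fix inner far",(750,33),(456,330),.03),("fix inner near",(772,280),(716,363),.03),("fix out far",(767,30),(457,320),.03),("fix out near",(791,277),(717,352),.03),("slide face far",(649,38),(453,400),.03),("slide face near",(664,284),(700,440),.03),("knobtop",(637,146),(560,408),.07),("probetop",(465,201),(605,470),.174)):
    P,e=tri(T0,t(*a),S,s(*b)); print(n,P.round(4),"e %.1f"%(e*1e3),"T",onz(T0,*t(*a),z).round(4)[:2],"S",onz(S,*s(*b),z).round(4)[:2])
```

```text
t8.9 pos [0.5836 0.3881 0.2648] yaw 172.05 tilt 0.25 F [-1.7  0.   0.2] w 0.600 gf 0 q [-0.15  0.62 -0.84  1.14  0.44  1.56  0.54]
shift mm [ -3.7 -10.5 222.8] turn z 0.05
fix inner far [ 0.6748 -0.3362  0.028 ] e 1.0 T [ 0.6736 -0.3356] S [ 0.6746 -0.3341]
fix inner near [ 0.4149 -0.3419  0.0337] e 0.7 T [ 0.4157 -0.343 ] S [ 0.4149 -0.3462]
fix out far [ 0.6791 -0.3553  0.0248] e 0.6 T [ 0.6771 -0.3537] S [ 0.6777 -0.3493]
fix out near [ 0.4175 -0.362   0.0308] e 2.2 T [ 0.4187 -0.3623] S [ 0.4165 -0.3627]
slide face far [ 0.6561 -0.227   0.0384] e 15.7 T [ 0.6671 -0.2293] S [ 0.6505 -0.2332]
slide face near [ 0.4118 -0.2347  0.0298] e 1.1 T [ 0.4113 -0.2347] S [ 0.4124 -0.2346]
knobtop [ 0.5416 -0.2052  0.0687] e 2.4 T [ 0.5426 -0.205 ] S [ 0.5401 -0.2035]
probetop [ 0.4677 -0.0309  0.1726] e 0.6 T [ 0.4678 -0.0308] S [ 0.4672 -0.0295]
```

Emit:
carry_out(
  motion=[
    {"xyz":[-0.002,-0.006,0.06],"angular":[0,0,0]},
    {"xyz":[-0.002,-0.006,0.12],"angular":[0,0,0]},
    {"xyz":[-0.002,-0.006,0.14],"angular":[0,0,0]},
    {"xyz":[-0.002,-0.006,0.14],"angular":[0,0,0]},
  ],
)

```text
clock: 9.3
position: [0.5851, 0.3728, 0.1206]
ee_rot: [0.072, 0.997, -0.003, -0.003]
ft_force: [-0.7, -0.1, -0.1]
grip_width: 0.598
grasp_force: 0.0
```

```bash
python3 -c "
from h import *
st(); go(.585,.3778,.042,172)"
```

```text
t9.3 pos [0.5851 0.3728 0.1206] yaw 171.72 tilt 0.52 F [-0.7 -0.1 -0.1] w 0.598 gf 0 q [-0.11  0.7  -0.8   1.34  0.5   1.32  0.5 ]
shift mm [ 0.3  5.5 78.5] turn z -0.28
```

Emit:
carry_out(
  motion=[
    {"xyz":[0,0.002,0.02],"angular":[0,0,0]},
    {"xyz":[0,0.002,0.04],"angular":[0,0,0]},
    {"xyz":[0,0.002,0.055],"angular":[0,0,0]},
    {"xyz":[0,0.002,0.067],"angular":[0,0,0]},
    {"xyz":[0,0.002,0.075],"angular":[0,0,0]},
    {"xyz":[0,0.002,0.08],"angular":[0,0,0]},
    {"xyz":[0,0.002,0.08],"angular":[0,0,0]},
    {"xyz":[0,0.002,0.08],"angular":[0,0,0]},
  ],
)

```text
clock: 10.1
position: [0.5881, 0.3773, 0.0469]
ee_rot: [0.071, 0.997, 0.0, 0.0]
ft_force: [-0.2, 0.1, -0.1]
grip_width: 0.603
grasp_force: 0.0
```

Emit:
carry_out(
  motion=[
    {"xyz":[0,0,0],"angular":[0,0,0]},
    {"xyz":[0,0,0],"angular":[0,0,0]},
    {"xyz":[0,0,0],"angular":[0,0,0]},
    {"xyz":[0,0,0],"angular":[0,0,0]},
    {"xyz":[0,0,0],"angular":[0,0,0]},
    {"xyz":[0,0,0],"angular":[0,0,0]},
    {"xyz":[0,0,0],"angular":[0,0,0]},
  ],
  hand=0,
  grip_force=50,
)

```text
clock: 10.8
position: [0.5879, 0.3775, 0.0466]
ee_rot: [0.071, 0.998, 0.0, 0.0]
ft_force: [0.8, 2.2, 3.1]
grip_width: 0.082
grasp_force: 51.8
```

```bash
python3 -c "
from h import *
st()"
```

```text
t10.8 pos [0.5879 0.3775 0.0466] yaw 171.91 tilt 0.05 F [0.8 2.2 3.1] w 0.082 gf 52 q [-0.13  0.77 -0.77  1.4   0.55  1.19  0.47]
```

Emit:
carry_out(
  motion=[
    {"xyz":[0,0,-0.02],"angular":[0,0,0]},
    {"xyz":[0,0,-0.06],"angular":[0,0,0]},
    {"xyz":[0,0,-0.1],"angular":[0,0,0]},
    {"xyz":[0,0,-0.13],"angular":[0,0,0]},
    {"xyz":[-0.004,-0.021,-0.14],"angular":[0,0,0]},
    {"xyz":[-0.012,-0.063,-0.14],"angular":[0,0,-1]},
    {"xyz":[-0.02,-0.106,-0.14],"angular":[0,0,-1.5]},
    {"xyz":[-0.028,-0.15,-0.14],"angular":[0,0,-2]},
    {"xyz":[-0.036,-0.195,-0.14],"angular":[0,0,-3]},
    {"xyz":[-0.044,-0.24,-0.14],"angular":[0,0,-4]},
    {"xyz":[-0.053,-0.287,-0.14],"angular":[0,0,-4.5]},
    {"xyz":[-0.062,-0.335,-0.14],"angular":[0,0,-5]},
  ],
)

```text
clock: 12.0
position: [0.6012, 0.0346, 0.187]
ee_rot: [0.027, 1.0, -0.0, -0.0]
ft_force: [1.1, 0.3, -5.0]
grip_width: 0.085
grasp_force: 51.0
```

Emit:
carry_out(
  motion=[
    {"xyz":[-0.005,-0.046,0],"angular":[0,0,-1]},
    {"xyz":[-0.009,-0.092,0],"angular":[0,0,-2]},
    {"xyz":[-0.013,-0.138,0],"angular":[0,0,-3]},
    {"xyz":[-0.018,-0.184,0],"angular":[0,0,-4]},
    {"xyz":[-0.022,-0.23,0],"angular":[0,0,-5]},
    {"xyz":[-0.026,-0.27,0],"angular":[0,0,-5]},
    {"xyz":[-0.029,-0.3,0],"angular":[0,0,-5]},
    {"xyz":[-0.031,-0.32,0],"angular":[0,0,-5]},
    {"xyz":[-0.032,-0.33,0],"angular":[0,0,-5]},
    {"xyz":[-0.032,-0.335,0],"angular":[0,0,-5]},
    {"xyz":[-0.032,-0.335,0],"angular":[0,0,-5]},
  ],
)

```text
clock: 13.1
position: [0.616, -0.2984, 0.1865]
ee_rot: [-0.017, 1.0, 0.0, -0.0]
ft_force: [0.2, -0.4, -4.9]
grip_width: 0.087
grasp_force: 51.0
```

```bash
python3 -c "
from h import *
st(); go(.616,-.300,.049,-178.1)"
```

```text
t13.1 pos [ 0.616  -0.2984  0.1865] yaw -178.03 tilt 0.03 F [ 0.2 -0.4 -4.9] w 0.087 gf 51 q [ 0.87  0.59 -0.74  1.31  0.39  1.38  1.75]
shift mm [ 1.000e-01 -1.700e+00  1.374e+02] turn z 0.07
```

Emit:
carry_out(
  motion=[
    {"xyz":[0,-0.002,0.04],"angular":[0,0,0]},
    {"xyz":[0,-0.002,0.08],"angular":[0,0,0]},
    {"xyz":[0,-0.002,0.11],"angular":[0,0,0]},
    {"xyz":[0,-0.002,0.125],"angular":[0,0,0]},
    {"xyz":[0,-0.002,0.132],"angular":[0,0,0]},
    {"xyz":[0,-0.002,0.136],"angular":[0,0,0]},
    {"xyz":[0,-0.002,0.138],"angular":[0,0,0]},
    {"xyz":[0,-0.002,0.139],"angular":[0,0,0]},
    {"xyz":[0,-0.002,0.139],"angular":[0,0,0]},
  ],
)

```text
clock: 14.0
position: [0.6164, -0.3017, 0.0482]
ee_rot: [-0.017, 1.0, -0.0, 0.001]
ft_force: [0.3, 0.4, -4.0]
grip_width: 0.086
grasp_force: 50.9
```

```bash
python3 -c "
from h import *
st()"
```

```text
t14.0 pos [ 0.6164 -0.3017  0.0482] yaw -178.10 tilt 0.08 F [ 0.3  0.4 -4. ] w 0.086 gf 51 q [ 0.86  0.71 -0.69  1.44  0.47  1.16  1.7 ]
```

Emit:
carry_out(
  motion=[
    {"xyz":[0,0,0.001],"angular":[0,0,0]},
    {"xyz":[0,0,0.002],"angular":[0,0,0]},
    {"xyz":[0,0,0.003],"angular":[0,0,0]},
    {"xyz":[0,0,0.003],"angular":[0,0,0]},
  ],
)

```text
clock: 14.4
position: [0.6158, -0.3015, 0.0442]
ee_rot: [-0.017, 1.0, 0.0, -0.0]
ft_force: [0.9, 0.5, -4.7]
grip_width: 0.085
grasp_force: 50.9
```

Emit:
carry_out(
  motion=[
    {"xyz":[0,0,0.001],"angular":[0,0,0]},
    {"xyz":[0,0,0.002],"angular":[0,0,0]},
    {"xyz":[0,0,0.002],"angular":[0,0,0]},
  ],
)

```text
clock: 14.7
position: [0.6159, -0.3015, 0.0421]
ee_rot: [-0.017, 1.0, 0.0, -0.0]
ft_force: [-0.3, -0.7, -4.7]
grip_width: 0.088
grasp_force: 50.9
```

Emit:
carry_out(
  motion=[
    {"xyz":[0,0,0.001],"angular":[0,0,0]},
    {"xyz":[0,0,0.002],"angular":[0,0,0]},
    {"xyz":[0,0,0.002],"angular":[0,0,0]},
  ],
)

```text
clock: 15.0
position: [0.6158, -0.3015, 0.0401]
ee_rot: [-0.017, 1.0, 0.0, -0.0]
ft_force: [0.2, -1.1, -4.8]
grip_width: 0.084
grasp_force: 50.9
```

Emit:
carry_out(
  motion=[
    {"xyz":[0,0,0.001],"angular":[0,0,0]},
    {"xyz":[0,0,0.002],"angular":[0,0,0]},
    {"xyz":[0,0,0.002],"angular":[0,0,0]},
  ],
)

```text
clock: 15.3
position: [0.616, -0.3015, 0.0396]
ee_rot: [-0.017, 1.0, -0.0, 0.0]
ft_force: [-6.0, 1.4, 7.1]
grip_width: 0.082
grasp_force: 52.7
```

Run:
```python
from h import *
import pickle
st()
S=camera("side");T=camera("top");pickle.dump((T,S),open("c2.pkl","wb")); 
out=np.zeros((600,800,3),np.uint8)
for (c,b,x,y) in((T,(325,165,425,240),0,0),(S,(250,120,350,195),400,0),(S,(195,230,295,305),0,300),(T,(270,200,350,260),400,300)):
    im=c["img"][b[1]:b[3],b[0]:b[2],::-1]; out[y:y+300,x:x+400]=cv2.resize(im,(400,300),interpolation=cv2.INTER_CUBIC)
cv2.imwrite("pics/m4.png",out)
```

```text
t15.3 pos [ 0.616  -0.3015  0.0396] yaw -178.10 tilt 0.03 F [-6.   1.4  7.1] w 0.082 gf 53 q [ 0.85  0.72 -0.68  1.44  0.48  1.14  1.7 ]
```

View pics/m4.png

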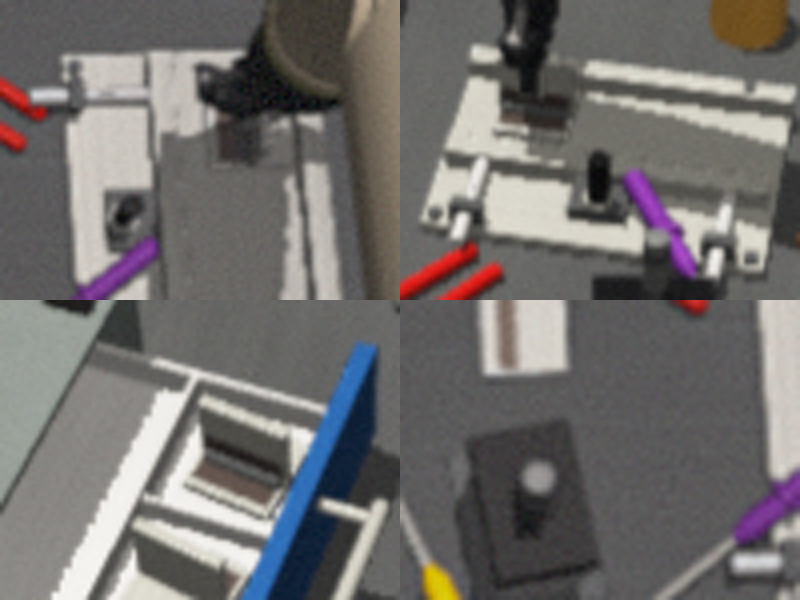

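Coupon a rests on the bed between the jaws, with contact felt at TCP z=0.0397. That puts the drawer floor at about z=0.019. The purple look-alike's upper end lies on the fixture flange near the post at (155,245). Next I'll release a and fetch b.

Emit:
carry_out(
  motion=[
    {"xyz":[0,0,-0.001],"angular":[0,0,0]},
    {"xyz":[0,0,-0.001],"angular":[0,0,0]},
    {"xyz":[0,0,-0.001],"angular":[0,0,0]},
    {"xyz":[0,0,-0.02],"angular":[0,0,0]},
    {"xyz":[0,0,-0.06],"angular":[0,0,0]},
    {"xyz":[0,0,-0.1],"angular":[0,0,0]},
    {"xyz":[0,0,-0.14],"angular":[0,0,0]},
    {"xyz":[0.001,0.025,-0.15],"angular":[0,0,0]},
    {"xyz":[0.003,0.065,-0.15],"angular":[0,0,0]},
    {"xyz":[0.005,0.11,-0.15],"angular":[0,0,0]},
    {"xyz":[0.006,0.155,-0.15],"angular":[0,0,0]},
    {"xyz":[0.007,0.2,-0.15],"angular":[0,0,0]},
  ],
  hand=0.4,
)

```text
clock: 16.6
position: [0.6022, -0.1, 0.19]
ee_rot: [-0.017, 1.0, -0.0, 0.001]
ft_force: [1.0, 0.7, 0.3]
grip_width: 0.399
grasp_force: 0.0
```

Emit:
carry_out(
  motion=[
    {"xyz":[0.002,0.046,0],"angular":[0,0,2]},
    {"xyz":[0.003,0.092,0],"angular":[0,0,4]},
    {"xyz":[0.005,0.138,0],"angular":[0,0,6]},
    {"xyz":[0.006,0.184,0],"angular":[0,0,8]},
    {"xyz":[0.008,0.23,0],"angular":[0,0,10]},
    {"xyz":[0.01,0.276,0],"angular":[0,0,12]},
    {"xyz":[0.011,0.32,0],"angular":[0,0,13.9]},
    {"xyz":[0.012,0.35,0],"angular":[0,0,13.9]},
    {"xyz":[0.013,0.367,0],"angular":[0,0,13.9]},
    {"xyz":[0.013,0.376,0],"angular":[0,0,13.9]},
    {"xyz":[0.013,0.376,0],"angular":[0,0,13.9]},
  ],
  hand=0.6,
)

```text
clock: 17.7
position: [0.5765, 0.2747, 0.1892]
ee_rot: [0.104, 0.995, 0.0, 0.0]
ft_force: [0.2, 0.1, -0.4]
grip_width: 0.599
grasp_force: 0.0
```

```bash
python3 -c "
from h import *
st(); go(.577,.274,.0466,168)"
```

```text
t17.7 pos [0.5765 0.2747 0.1892] yaw 168.10 tilt 0.05 F [ 0.2  0.1 -0.4] w 0.599 gf 0 q [ 0.1   0.52 -0.86  1.44  0.4   1.35  0.59]
shift mm [ -0.5  -0.7 142.6] turn z 0.1
```

Emit:
carry_out(
  motion=[
    {"xyz":[0,0,0.04],"angular":[0,0,0]},
    {"xyz":[0,0,0.08],"angular":[0,0,0]},
    {"xyz":[0,0,0.11],"angular":[0,0,0]},
    {"xyz":[0,0,0.13],"angular":[0,0,0]},
    {"xyz":[0,0,0.14],"angular":[0,0,0]},
    {"xyz":[0,0,0.143],"angular":[0,0,0]},
    {"xyz":[0,0,0.143],"angular":[0,0,0]},
    {"xyz":[0,0,0.143],"angular":[0,0,0]},
  ],
)

```text
clock: 18.5
position: [0.5776, 0.2737, 0.0467]
ee_rot: [0.105, 0.995, 0.0, 0.001]
ft_force: [-0.4, 0.3, 0.8]
grip_width: 0.601
grasp_force: 0.0
```

Emit:
carry_out(
  motion=[
    {"xyz":[0,0,0],"angular":[0,0,0]},
    {"xyz":[0,0,0],"angular":[0,0,0]},
    {"xyz":[0,0,0],"angular":[0,0,0]},
    {"xyz":[0,0,0],"angular":[0,0,0]},
    {"xyz":[0,0,0],"angular":[0,0,0]},
    {"xyz":[0,0,0],"angular":[0,0,0]},
    {"xyz":[0,0,0],"angular":[0,0,0]},
  ],
  hand=0,
  grip_force=50,
)

```text
clock: 19.2
position: [0.5771, 0.2741, 0.046]
ee_rot: [0.104, 0.995, 0.0, 0.0]
ft_force: [-0.2, 1.0, 6.0]
grip_width: 0.084
grasp_force: 49.7
```

Emit:
carry_out(
  motion=[
    {"xyz":[0,0,-0.02],"angular":[0,0,0]},
    {"xyz":[0,0,-0.06],"angular":[0,0,0]},
    {"xyz":[0,0,-0.1],"angular":[0,0,0]},
    {"xyz":[0,0,-0.13],"angular":[0,0,0]},
    {"xyz":[-0.004,-0.021,-0.14],"angular":[0,0,-1]},
    {"xyz":[-0.01,-0.06,-0.14],"angular":[0,0,-2]},
    {"xyz":[-0.017,-0.1,-0.14],"angular":[0,0,-3]},
    {"xyz":[-0.023,-0.14,-0.14],"angular":[0,0,-4]},
    {"xyz":[-0.029,-0.18,-0.14],"angular":[0,0,-5]},
    {"xyz":[-0.034,-0.22,-0.14],"angular":[0,0,-6]},
    {"xyz":[-0.039,-0.255,-0.14],"angular":[0,0,-7]},
    {"xyz":[-0.044,-0.285,-0.14],"angular":[0,0,-7]},
  ],
)

```text
clock: 20.4
position: [0.5595, -0.0172, 0.1844]
ee_rot: [0.044, 0.999, -0.001, -0.001]
ft_force: [0.0, -0.0, -3.6]
grip_width: 0.085
grasp_force: 49.4
```

Emit:
carry_out(
  motion=[
    {"xyz":[-0.001,-0.04,0],"angular":[0,0,-1]},
    {"xyz":[-0.002,-0.08,0],"angular":[0,0,-2]},
    {"xyz":[-0.004,-0.12,0],"angular":[0,0,-3]},
    {"xyz":[-0.005,-0.16,0],"angular":[0,0,-4]},
    {"xyz":[-0.006,-0.2,0],"angular":[0,0,-5]},
    {"xyz":[-0.007,-0.235,0],"angular":[0,0,-6]},
    {"xyz":[-0.008,-0.26,0],"angular":[0,0,-6.8]},
    {"xyz":[-0.009,-0.277,0],"angular":[0,0,-6.8]},
    {"xyz":[-0.009,-0.285,0],"angular":[0,0,-6.8]},
    {"xyz":[-0.009,-0.288,0],"angular":[0,0,-6.8]},
    {"xyz":[-0.009,-0.288,0],"angular":[0,0,-6.8]},
  ],
)

```text
clock: 21.5
position: [0.5447, -0.301, 0.1852]
ee_rot: [-0.016, 1.0, 0.0, -0.0]
ft_force: [-0.2, 1.3, -3.5]
grip_width: 0.084
grasp_force: 49.4
```

```bash
python3 -c "
from h import *
st(); go(.546,-.302,.041,-178.1)"
```

```text
t21.5 pos [ 0.5447 -0.301   0.1852] yaw -178.14 tilt 0.03 F [-0.2  1.3 -3.5] w 0.084 gf 49 q [ 0.99  0.45 -0.75  1.5   0.31  1.31  1.82]
shift mm [ -1.2  -1.2 144.2] turn z -0.04
```

Emit:
carry_out(
  motion=[
    {"xyz":[-0.001,-0.001,0.04],"angular":[0,0,0]},
    {"xyz":[-0.001,-0.001,0.08],"angular":[0,0,0]},
    {"xyz":[-0.001,-0.001,0.115],"angular":[0,0,0]},
    {"xyz":[-0.001,-0.001,0.133],"angular":[0,0,0]},
    {"xyz":[-0.001,-0.001,0.14],"angular":[0,0,0]},
    {"xyz":[-0.001,-0.001,0.143],"angular":[0,0,0]},
    {"xyz":[-0.001,-0.001,0.144],"angular":[0,0,0]},
    {"xyz":[-0.001,-0.001,0.145],"angular":[0,0,0]},
    {"xyz":[-0.001,-0.001,0.146],"angular":[0,0,0]},
    {"xyz":[-0.001,-0.001,0.146],"angular":[0,0,0]},
  ],
)

```text
clock: 22.5
position: [0.5457, -0.3033, 0.0398]
ee_rot: [-0.016, 1.0, -0.0, 0.0]
ft_force: [-0.4, -0.3, -4.2]
grip_width: 0.085
grasp_force: 49.2
```

Emit:
carry_out(
  motion=[
    {"xyz":[0,0,0.0005],"angular":[0,0,0]},
    {"xyz":[0,0,0.001],"angular":[0,0,0]},
    {"xyz":[0,0,0.001],"angular":[0,0,0]},
  ],
)

```text
clock: 22.8
position: [0.5457, -0.3032, 0.039]
ee_rot: [-0.016, 1.0, -0.0, 0.0]
ft_force: [-3.6, 1.6, 4.3]
grip_width: 0.085
grasp_force: 50.5
```

Touched down. Release and fetch c.

Emit:
carry_out(
  motion=[
    {"xyz":[0,0,-0.0005],"angular":[0,0,0]},
    {"xyz":[0,0,-0.0005],"angular":[0,0,0]},
    {"xyz":[0,0,-0.0005],"angular":[0,0,0]},
    {"xyz":[0,0,-0.02],"angular":[0,0,0]},
    {"xyz":[0,0,-0.06],"angular":[0,0,0]},
    {"xyz":[0,0,-0.1],"angular":[0,0,0]},
    {"xyz":[0,0,-0.14],"angular":[0,0,0]},
    {"xyz":[-0.002,0.025,-0.15],"angular":[0,0,0]},
    {"xyz":[-0.005,0.065,-0.15],"angular":[0,0,0]},
    {"xyz":[-0.008,0.11,-0.15],"angular":[0,0,0]},
    {"xyz":[-0.012,0.155,-0.15],"angular":[0,0,0]},
    {"xyz":[-0.015,0.2,-0.15],"angular":[0,0,0]},
  ],
  hand=0.4,
)

```text
clock: 24.0
position: [0.5542, -0.101, 0.1885]
ee_rot: [-0.016, 1.0, -0.0, 0.0]
ft_force: [1.2, -0.3, 0.3]
grip_width: 0.403
grasp_force: 0.0
```

Emit:
carry_out(
  motion=[
    {"xyz":[-0.003,0.045,0],"angular":[0,0,2]},
    {"xyz":[-0.006,0.09,0],"angular":[0,0,4]},
    {"xyz":[-0.01,0.135,0],"angular":[0,0,6]},
    {"xyz":[-0.013,0.18,0],"angular":[0,0,8]},
    {"xyz":[-0.016,0.22,0],"angular":[0,0,10]},
    {"xyz":[-0.019,0.25,0],"angular":[0,0,12.4]},
    {"xyz":[-0.02,0.27,0],"angular":[0,0,12.4]},
    {"xyz":[-0.021,0.28,0],"angular":[0,0,12.4]},
    {"xyz":[-0.021,0.28,0],"angular":[0,0,12.4]},
  ],
  hand=0.6,
)

```text
clock: 24.9
position: [0.5662, 0.1791, 0.1883]
ee_rot: [0.091, 0.996, 0.0, -0.0]
ft_force: [0.6, -0.5, 0.1]
grip_width: 0.601
grasp_force: 0.0
```

```bash
python3 -c "
from h import *
st(); go(.566,.178,.0466,169.5)"
```

```text
t24.9 pos [0.5662 0.1791 0.1883] yaw 169.53 tilt 0.03 F [ 0.6 -0.5  0.1] w 0.601 gf 0 q [ 0.31  0.43 -0.89  1.57  0.34  1.31  0.77]
shift mm [ -0.   -1.2 141.7] turn z 0.03
```

Emit:
carry_out(
  motion=[
    {"xyz":[0,-0.001,0.04],"angular":[0,0,0]},
    {"xyz":[0,-0.001,0.08],"angular":[0,0,0]},
    {"xyz":[0,-0.001,0.11],"angular":[0,0,0]},
    {"xyz":[0,-0.001,0.13],"angular":[0,0,0]},
    {"xyz":[0,-0.001,0.14],"angular":[0,0,0]},
    {"xyz":[0,-0.001,0.143],"angular":[0,0,0]},
    {"xyz":[0,-0.001,0.143],"angular":[0,0,0]},
    {"xyz":[0,-0.001,0.143],"angular":[0,0,0]},
  ],
)

```text
clock: 25.7
position: [0.567, 0.1768, 0.0465]
ee_rot: [0.093, 0.996, 0.0, 0.001]
ft_force: [0.8, 0.0, 0.8]
grip_width: 0.597
grasp_force: 0.0
```

Emit:
carry_out(
  motion=[
    {"xyz":[0,0,0],"angular":[0,0,0]},
    {"xyz":[0,0,0],"angular":[0,0,0]},
    {"xyz":[0,0,0],"angular":[0,0,0]},
    {"xyz":[0,0,0],"angular":[0,0,0]},
    {"xyz":[0,0,0],"angular":[0,0,0]},
    {"xyz":[0,0,0],"angular":[0,0,0]},
    {"xyz":[0,0,0],"angular":[0,0,0]},
  ],
  hand=0,
  grip_force=50,
)

```text
clock: 26.4
position: [0.5666, 0.1773, 0.0459]
ee_rot: [0.092, 0.996, 0.0, 0.0]
ft_force: [-1.1, 0.6, 6.2]
grip_width: 0.09
grasp_force: 49.8
```

Emit:
carry_out(
  motion=[
    {"xyz":[0,0,-0.02],"angular":[0,0,0]},
    {"xyz":[0,0,-0.06],"angular":[0,0,0]},
    {"xyz":[0,0,-0.1],"angular":[0,0,0]},
    {"xyz":[0,0,-0.13],"angular":[0,0,0]},
    {"xyz":[-0.002,-0.021,-0.15],"angular":[0,0,-1]},
    {"xyz":[-0.005,-0.06,-0.15],"angular":[0,0,-2]},
    {"xyz":[-0.008,-0.1,-0.15],"angular":[0,0,-3]},
    {"xyz":[-0.011,-0.14,-0.15],"angular":[0,0,-4]},
    {"xyz":[-0.014,-0.18,-0.15],"angular":[0,0,-5]},
    {"xyz":[-0.017,-0.22,-0.15],"angular":[0,0,-6]},
    {"xyz":[-0.019,-0.255,-0.15],"angular":[0,0,-6]},
    {"xyz":[-0.022,-0.281,-0.15],"angular":[0,0,-6]},
  ],
)

```text
clock: 27.6
position: [0.5348, -0.1065, 0.1944]
ee_rot: [0.041, 0.999, -0.0, -0.001]
ft_force: [-0.7, -0.1, -4.0]
grip_width: 0.083
grasp_force: 49.4
```

Emit:
carry_out(
  motion=[
    {"xyz":[0.007,-0.035,0],"angular":[0,0,-1]},
    {"xyz":[0.015,-0.07,0],"angular":[0,0,-2]},
    {"xyz":[0.022,-0.105,0],"angular":[0,0,-4]},
    {"xyz":[0.03,-0.14,0],"angular":[0,0,-5]},
    {"xyz":[0.037,-0.17,0],"angular":[0,0,-6.4]},
    {"xyz":[0.041,-0.19,0],"angular":[0,0,-6.4]},
    {"xyz":[0.043,-0.201,0],"angular":[0,0,-6.4]},
    {"xyz":[0.044,-0.206,0],"angular":[0,0,-6.4]},
    {"xyz":[0.044,-0.206,0],"angular":[0,0,-6.4]},
  ],
)

```text
clock: 28.5
position: [0.4758, -0.3048, 0.195]
ee_rot: [-0.016, 1.0, 0.0, -0.0]
ft_force: [-0.7, 0.8, -3.8]
grip_width: 0.087
grasp_force: 49.4
```

```bash
python3 -c "
from h import *
st(); go(.476,-.304,.039,-178.1)"
```

```text
t28.5 pos [ 0.4758 -0.3048  0.195 ] yaw -178.19 tilt 0.04 F [-0.7  0.8 -3.8] w 0.087 gf 49 q [ 1.11  0.31 -0.75  1.64  0.22  1.28  1.93]
shift mm [ -0.3   0.7 156. ] turn z -0.09
```

Emit:
carry_out(
  motion=[
    {"xyz":[0,0.001,0.04],"angular":[0,0,0]},
    {"xyz":[0,0.001,0.08],"angular":[0,0,0]},
    {"xyz":[0,0.001,0.12],"angular":[0,0,0]},
    {"xyz":[0,0.001,0.142],"angular":[0,0,0]},
    {"xyz":[0,0.001,0.149],"angular":[0,0,0]},
    {"xyz":[0,0.001,0.152],"angular":[0,0,0]},
    {"xyz":[0,0.001,0.154],"angular":[0,0,0]},
    {"xyz":[0,0.001,0.155],"angular":[0,0,0]},
    {"xyz":[0,0.001,0.156],"angular":[0,0,0]},
    {"xyz":[0,0.001,0.156],"angular":[0,0,0]},
  ],
)

```text
clock: 29.5
position: [0.476, -0.3045, 0.0398]
ee_rot: [-0.016, 1.0, -0.0, 0.0]
ft_force: [0.7, 0.2, -4.5]
grip_width: 0.084
grasp_force: 49.3
```

Emit:
carry_out(
  motion=[
    {"xyz":[0,0,0.0005],"angular":[0,0,0]},
    {"xyz":[0,0,0.001],"angular":[0,0,0]},
    {"xyz":[0,0,0.001],"angular":[0,0,0]},
  ],
)

```text
clock: 29.8
position: [0.4759, -0.3044, 0.0389]
ee_rot: [-0.016, 1.0, -0.0, 0.0]
ft_force: [-3.2, 1.2, 4.2]
grip_width: 0.084
grasp_force: 50.6
```

Emit:
carry_out(
  motion=[
    {"xyz":[0,0,-0.0005],"angular":[0,0,0]},
    {"xyz":[0,0,-0.0005],"angular":[0,0,0]},
    {"xyz":[0,0,-0.0005],"angular":[0,0,0]},
    {"xyz":[0,0,-0.02],"angular":[0,0,0]},
    {"xyz":[0,0,-0.06],"angular":[0,0,0]},
    {"xyz":[0,0,-0.1],"angular":[0,0,0]},
    {"xyz":[-0.01,0.02,-0.12],"angular":[0,0,0]},
    {"xyz":[-0.03,0.055,-0.12],"angular":[0,0,0]},
    {"xyz":[-0.05,0.095,-0.12],"angular":[0,0,0]},
    {"xyz":[-0.065,0.125,-0.12],"angular":[0,0,0]},
    {"xyz":[-0.07,0.134,-0.12],"angular":[0,0,0]},
    {"xyz":[-0.07,0.134,-0.12],"angular":[0,0,0]},
  ],
  hand=0.4,
)

```text
clock: 31.0
position: [0.5422, -0.1663, 0.1584]
ee_rot: [-0.017, 1.0, 0.0, 0.0]
ft_force: [-0.6, -1.0, -0.4]
grip_width: 0.399
grasp_force: 0.0
```

Emit:
carry_out(
  motion=[
    {"xyz":[0,0,0],"angular":[0,0,0]},
    {"xyz":[0,0,0],"angular":[0,0,0]},
    {"xyz":[0,0,0],"angular":[0,0,0]},
    {"xyz":[0,0,0],"angular":[0,0,0]},
  ],
  hand=0,
)

```text
clock: 31.4
position: [0.5412, -0.1691, 0.1583]
ee_rot: [-0.015, 1.0, -0.0, -0.0]
ft_force: [0.1, 0.0, -0.4]
grip_width: 0.002
grasp_force: 0.0
```

Run:
```python
from h import *
import pickle
st(); go(.541,-.170,.042,-178.1)
S=camera("side");T=camera("top");pickle.dump((T,S),open("c3.pkl","wb")); print(proj(T,[.541,-.17,.042]),proj(S,[.541,-.17,.042]))
out=np.zeros((600,800,3),np.uint8)
for (c,b,x,y) in((T,(325,165,425,240),0,0),(S,(250,115,370,205),400,0),(S,(175,215,295,305),0,300),(T,(270,200,350,260),400,300)):
    im=c["img"][b[1]:b[3],b[0]:b[2],::-1]; out[y:y+300,x:x+400]=cv2.resize(im,(400,300),interpolation=cv2.INTER_CUBIC)
cv2.imwrite("pics/m5.png",out)
```

```text
t31.4 pos [ 0.5412 -0.1691  0.1583] yaw -178.29 tilt 0.02 F [ 0.1  0.  -0.4] w 0.002 gf 0 q [ 0.88  0.36 -0.8   1.68  0.28  1.22  1.62]
shift mm [  0.2  -0.9 116.3] turn z -0.19
[343.77970888 218.40430183] [296.69602351 173.0368833 ]
```

View pics/m5.png

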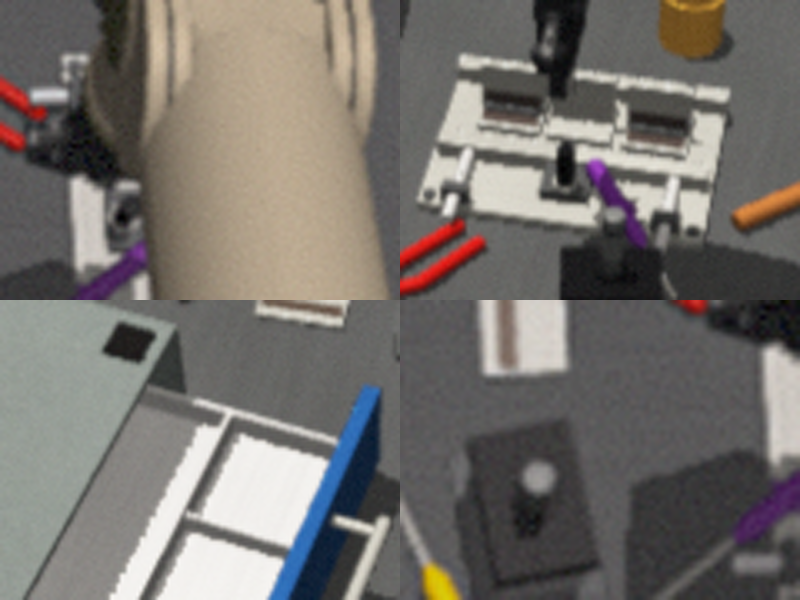

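All three coupons stand in a row in the fixture, at side crop (513,105), (583,115) and (660,130), and the drawer compartments are empty. Next I'll push the post from behind.

Emit:
carry_out(
  motion=[
    {"xyz":[0,0,0.04],"angular":[0,0,0]},
    {"xyz":[0,0,0.08],"angular":[0,0,0]},
    {"xyz":[0,0,0.105],"angular":[0,0,0]},
    {"xyz":[0,0,0.112],"angular":[0,0,0]},
    {"xyz":[0,0,0.112],"angular":[0,0,0]},
  ],
)

```text
clock: 32.0
position: [0.5412, -0.1679, 0.046]
ee_rot: [-0.016, 1.0, 0.0, -0.001]
ft_force: [-0.4, -0.8, 0.2]
grip_width: -0.0
grasp_force: 0.0
```

Emit:
carry_out(
  motion=[
    {"xyz":[0,-0.004,0],"angular":[0,0,0]},
    {"xyz":[0,-0.008,0],"angular":[0,0,0]},
    {"xyz":[0,-0.012,0],"angular":[0,0,0]},
    {"xyz":[0,-0.016,0],"angular":[0,0,0]},
    {"xyz":[0,-0.02,0],"angular":[0,0,0]},
    {"xyz":[0,-0.024,0],"angular":[0,0,0]},
    {"xyz":[0,-0.028,0],"angular":[0,0,0]},
    {"xyz":[0,-0.032,0],"angular":[0,0,0]},
    {"xyz":[0,-0.035,0],"angular":[0,0,0]},
  ],
)

```text
clock: 32.9
position: [0.5429, -0.2034, 0.0464]
ee_rot: [-0.016, 1.0, -0.0, 0.0]
ft_force: [1.3, 4.2, 3.6]
grip_width: -0.002
grasp_force: 2.1
```

Emit:
carry_out(
  motion=[
    {"xyz":[0,-0.002,0],"angular":[0,0,0]},
    {"xyz":[0,-0.004,0],"angular":[0,0,0]},
    {"xyz":[0,-0.004,0],"angular":[0,0,0]},
  ],
)

```text
clock: 33.2
position: [0.543, -0.2065, 0.0464]
ee_rot: [-0.016, 1.0, 0.0, 0.0]
ft_force: [1.8, 6.1, 3.7]
grip_width: 0.001
grasp_force: 2.9
```

Emit:
carry_out(
  motion=[
    {"xyz":[0,-0.002,0],"angular":[0,0,0]},
    {"xyz":[0,-0.004,0],"angular":[0,0,0]},
    {"xyz":[0,-0.005,0],"angular":[0,0,0]},
    {"xyz":[0,-0.005,0],"angular":[0,0,0]},
  ],
)

```text
clock: 33.6
position: [0.5432, -0.2094, 0.0464]
ee_rot: [-0.017, 1.0, 0.001, -0.0]
ft_force: [0.2, 12.1, 5.5]
grip_width: 0.002
grasp_force: 6.0
```

Emit:
carry_out(
  motion=[
    {"xyz":[0,-0.002,0],"angular":[0,0,0]},
    {"xyz":[0,-0.003,0],"angular":[0,0,0]},
    {"xyz":[0,-0.003,0],"angular":[0,0,0]},
  ],
)

```text
clock: 33.9
position: [0.5433, -0.2123, 0.0464]
ee_rot: [-0.017, 1.0, 0.001, -0.0]
ft_force: [-1.0, 12.7, 6.1]
grip_width: 0.002
grasp_force: 6.0
```

Emit:
carry_out(
  motion=[
    {"xyz":[0,-0.001,0],"angular":[0,0,0]},
    {"xyz":[0,-0.002,0],"angular":[0,0,0]},
    {"xyz":[0,-0.002,0],"angular":[0,0,0]},
  ],
)

```text
clock: 34.2
position: [0.5433, -0.2135, 0.0463]
ee_rot: [-0.017, 1.0, 0.002, -0.0]
ft_force: [-0.8, 15.3, 6.8]
grip_width: 0.0
grasp_force: 7.3
```

Emit:
carry_out(
  motion=[
    {"xyz":[0,-0.001,0],"angular":[0,0,0]},
    {"xyz":[0,-0.002,0],"angular":[0,0,0]},
    {"xyz":[0,-0.002,0],"angular":[0,0,0]},
  ],
)

```text
clock: 34.5
position: [0.5433, -0.2137, 0.0463]
ee_rot: [-0.018, 1.0, 0.003, -0.001]
ft_force: [-2.4, 20.1, 9.6]
grip_width: -0.001
grasp_force: 10.2
```

Emit:
carry_out(
  motion=[
    {"xyz":[0,-0.001,0],"angular":[0,0,0]},
    {"xyz":[0,-0.002,0],"angular":[0,0,0]},
    {"xyz":[0,-0.002,0],"angular":[0,0,0]},
  ],
)

```text
clock: 34.8
position: [0.5433, -0.2138, 0.0463]
ee_rot: [-0.019, 1.0, 0.004, -0.001]
ft_force: [-4.7, 26.1, 12.5]
grip_width: 0.003
grasp_force: 13.1
```

Emit:
carry_out(
  motion=[
    {"xyz":[0,-0.001,0],"angular":[0,0,0]},
    {"xyz":[0,-0.001,0],"angular":[0,0,0]},
    {"xyz":[0,-0.001,0],"angular":[0,0,0]},
  ],
)

```text
clock: 35.1
position: [0.5433, -0.2138, 0.0463]
ee_rot: [-0.019, 1.0, 0.004, -0.001]
ft_force: [-5.9, 28.9, 14.4]
grip_width: -0.005
grasp_force: 14.5
```

Emit:
carry_out(
  motion=[
    {"xyz":[0,0.01,0],"angular":[0,0,0]},
    {"xyz":[0,0.025,0],"angular":[0,0,0]},
    {"xyz":[0,0.03,-0.03],"angular":[0,0,0]},
    {"xyz":[0,0.03,-0.07],"angular":[0,0,0]},
    {"xyz":[0,0.03,-0.11],"angular":[0,0,0]},
    {"xyz":[0,0.03,-0.15],"angular":[0,0,0]},
    {"xyz":[0.005,0.04,-0.175],"angular":[0,0,0]},
    {"xyz":[0.02,0.075,-0.175],"angular":[0,0,0]},
    {"xyz":[0.035,0.115,-0.175],"angular":[0,0,0]},
    {"xyz":[0.052,0.155,-0.175],"angular":[0,0,0]},
    {"xyz":[0.068,0.19,-0.175],"angular":[0,0,0]},
    {"xyz":[0.068,0.19,-0.175],"angular":[0,0,0]},
  ],
  hand=0,
)

```text
clock: 36.3
position: [0.4675, -0.0303, 0.2214]
ee_rot: [-0.018, 1.0, -0.001, -0.0]
ft_force: [0.7, -0.6, 0.1]
grip_width: 0.004
grasp_force: 0.0
```

Emit:
carry_out(
  motion=[
    {"xyz":[0,0,0],"angular":[0,0,0]},
    {"xyz":[0,0,0],"angular":[0,0,0]},
    {"xyz":[0,0,0],"angular":[0,0,0]},
  ],
  hand=0.6,
)

```text
clock: 36.6
position: [0.4695, -0.0355, 0.2211]
ee_rot: [-0.015, 1.0, 0.0, -0.0]
ft_force: [0.2, 0.5, 0.4]
grip_width: 0.506
grasp_force: 0.0
```

```bash
python3 -c "
from h import *
st(); go(.4675,-.031,.129,-178.1)"
```

```text
t36.6 pos [ 0.4695 -0.0355  0.2211] yaw -178.31 tilt 0.03 F [0.2 0.5 0.4] w 0.506 gf 0 q [ 0.9   0.06 -0.93  1.83  0.05  1.28  1.55]
shift mm [ 1.8  4.6 92.1] turn z -0.21
```

Emit:
carry_out(
  motion=[
    {"xyz":[0.002,0.0045,0.01],"angular":[0,0,0]},
    {"xyz":[0.002,0.0045,0.04],"angular":[0,0,0]},
    {"xyz":[0.002,0.0045,0.06],"angular":[0,0,0]},
    {"xyz":[0.002,0.0045,0.078],"angular":[0,0,0]},
    {"xyz":[0.002,0.0045,0.088],"angular":[0,0,0]},
    {"xyz":[0.002,0.0045,0.092],"angular":[0,0,0]},
    {"xyz":[0.002,0.0045,0.092],"angular":[0,0,0]},
    {"xyz":[0.002,0.0045,0.092],"angular":[0,0,0]},
  ],
)

```text
clock: 37.4
position: [0.4676, -0.0298, 0.1299]
ee_rot: [-0.016, 1.0, -0.0, 0.0]
ft_force: [-0.4, 0.2, 0.2]
grip_width: 0.599
grasp_force: 0.0
```

Emit:
carry_out(
  motion=[
    {"xyz":[0,0,0],"angular":[0,0,0]},
    {"xyz":[0,0,0],"angular":[0,0,0]},
    {"xyz":[0,0,0],"angular":[0,0,0]},
    {"xyz":[0,0,0],"angular":[0,0,0]},
    {"xyz":[0,0,0],"angular":[0,0,0]},
    {"xyz":[0,0,0],"angular":[0,0,0]},
  ],
  hand=0,
  grip_force=40,
)

```text
clock: 38.0
position: [0.4675, -0.03, 0.1298]
ee_rot: [-0.016, 1.0, -0.0, 0.0]
ft_force: [-2.5, -0.4, 6.0]
grip_width: 0.197
grasp_force: 38.9
```

```bash
python3 -c "
from h import *
st()"
```

```text
t38.0 pos [ 0.4675 -0.03    0.1298] yaw -178.20 tilt 0.05 F [-2.5 -0.4  6. ] w 0.197 gf 39 q [ 0.85  0.17 -0.93  1.95  0.16  1.1   1.45]
```

Emit:
carry_out(
  motion=[
    {"xyz":[0,0,-0.02],"angular":[0,0,0]},
    {"xyz":[0,0,-0.05],"angular":[0,0,0]},
    {"xyz":[0,0,-0.08],"angular":[0,0,0]},
    {"xyz":[0,0,-0.11],"angular":[0,0,0]},
    {"xyz":[0,0,-0.125],"angular":[0,0,0]},
    {"xyz":[0,0,-0.125],"angular":[0,0,0]},
    {"xyz":[0,0,-0.125],"angular":[0,0,0]},
  ],
)

```text
clock: 38.7
position: [0.4668, -0.03, 0.2536]
ee_rot: [-0.016, 1.0, -0.0, -0.0]
ft_force: [0.8, 0.7, -1.3]
grip_width: 0.2
grasp_force: 39.0
```

Run:
```python
from h import *
import pickle
st()
S=camera("side");T=camera("top");pickle.dump((T,S),open("c4.pkl","wb"))
out=np.zeros((600,800,3),np.uint8)
a=T["img"][162:272,335:425,::-1]; a=cv2.rotate(cv2.resize(a,None,fx=4,fy=4,interpolation=cv2.INTER_CUBIC),cv2.ROTATE_90_CLOCKWISE)  # 360x440
out[:300,:440]=a[:300]
b=S["img"][130:180,262:362,::-1]; out[300:,:600]=cv2.resize(b,None,fx=6,fy=6,interpolation=cv2.INTER_CUBIC)
c=S["img"][100:200,300:420,::-1]; out[:300,440:]=cv2.resize(c,(360,300),interpolation=cv2.INTER_CUBIC)
cv2.imwrite("pics/m6.png",out)
```

```text
t38.7 pos [ 0.4668 -0.03    0.2536] yaw -178.21 tilt 0.03 F [ 0.8  0.7 -1.3] w 0.200 gf 39 q [ 0.91  0.02 -0.94  1.78  0.02  1.35  1.57]
```

View pics/m6.png

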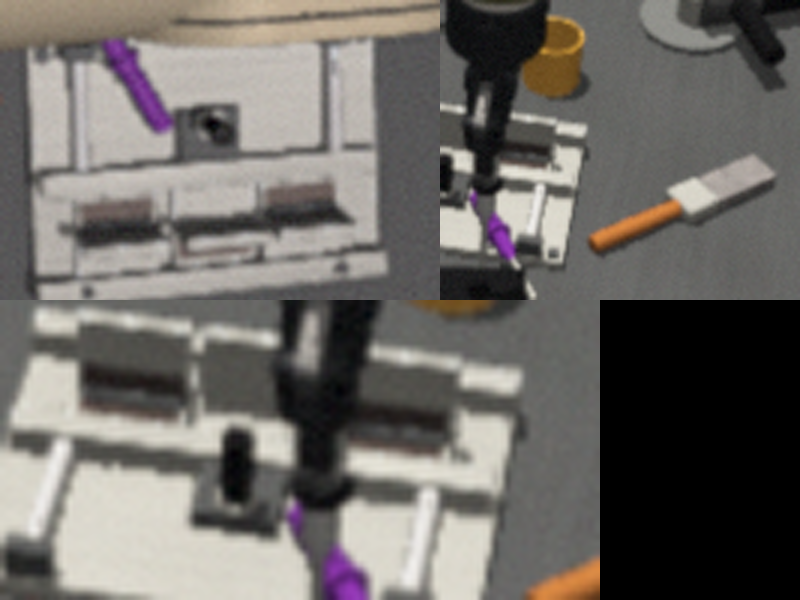

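The jaw is tight on all three bases, and the real grey-collar probe is in the gripper. Next I'll measure the plate tops and bead lines.

Run:
```python
from h import *
import pickle
T,S=pickle.load(open("c4.pkl","rb")); s=lambda x,y:(262+x/6-.42,130+(y-300)/6-.42)
for n,p in(("a far",(82,328)),("a near",(188,351)),("b far",(206,330)),("c near",(459,372)),("c mid",(375,356))): print(n,onz(S,*s(*p),.07).round(4))
for n,p in(("a beadfar",(84,395)),("a bead near",(186,410)),("c bead near",(450,440))): print(n,"base front edge?",onz(S,*s(*p),.02).round(4))
# intensity profile in top view along fixture y at 3 coupon centres, z=.07
th=np.radians(1.9); o=np.array([.546,-.265]); ex=np.array([np.cos(th),np.sin(th)]); ey=np.array([-ex[1],ex[0]])
g=T["img"].mean(2).astype(np.float32); gs=S["img"].mean(2).astype(np.float32)
for n,fx in(("c",-70),("b",0),("a",70)):
  for nm,c,G in(("T",T,g),("S",S,gs)):
    r=[]
    for fy in range(-60,-24,2):
        v=[]
        for dx in(-15,-10,-5,0,5,10,15):
            q=o+ex*(fx+dx)/1e3+ey*fy/1e3; u=proj(c,[*q,.07]); v.append(cv2.getRectSubPix(G,(1,1),(float(u[0]),float(u[1])))[0,0])
        r.append(int(np.mean(v)))
    print(n,nm,"fy -60..-26:",r)
```

```text
a far [ 0.637  -0.2928  0.07  ]
a near [ 0.5802 -0.2881  0.07  ]
b far [ 0.575  -0.3063  0.07  ]
c near [ 0.4438 -0.3047  0.07  ]
c mid [ 0.4872 -0.3068  0.07  ]
a beadfar base front edge? [ 0.638  -0.2984  0.02  ]
a bead near base front edge? [ 0.5832 -0.2995  0.02  ]
c bead near base front edge? [ 0.4453 -0.3092  0.02  ]
c T fy -60..-26: [140, 166, 177, 177, 174, 173, 175, 174, 159, 128, 89, 61, 48, 43, 40, 45, 55, 64]
c S fy -60..-26: [94, 93, 94, 97, 105, 119, 138, 156, 167, 165, 152, 131, 105, 85, 77, 74, 74, 74]
b T fy -60..-26: [130, 147, 148, 130, 121, 136, 158, 173, 167, 140, 99, 66, 49, 48, 54, 70, 98, 135]
b S fy -60..-26: [78, 79, 80, 82, 86, 97, 115, 134, 149, 154, 147, 133, 112, 90, 79, 76, 73, 72]
a T fy -60..-26: [125, 149, 169, 177, 175, 174, 175, 176, 166, 140, 102, 70, 52, 48, 51, 61, 77, 88]
a S fy -60..-26: [101, 101, 101, 103, 108, 119, 138, 159, 177, 181, 174, 156, 129, 102, 88, 82, 80, 79]
```

Emit:
carry_out(
  motion=[
    {"xyz":[-0.01,-0.025,0],"angular":[0,0,0]},
    {"xyz":[-0.025,-0.06,0],"angular":[0,0,0]},
    {"xyz":[-0.04,-0.1,0],"angular":[0,0,0]},
    {"xyz":[-0.056,-0.14,0],"angular":[0,0,0]},
    {"xyz":[-0.072,-0.18,0],"angular":[0,0,0]},
    {"xyz":[-0.088,-0.22,0],"angular":[0,0,0]},
    {"xyz":[-0.1,-0.25,0],"angular":[0,0,0]},
    {"xyz":[-0.106,-0.266,0],"angular":[0,0,0]},
    {"xyz":[-0.1085,-0.2725,0],"angular":[0,0,0]},
    {"xyz":[-0.1085,-0.2725,0],"angular":[0,0,0]},
    {"xyz":[-0.1085,-0.2725,0],"angular":[0,0,0]},
    {"xyz":[-0.1085,-0.2725,0],"angular":[0,0,0]},
  ],
)

```text
clock: 40.0
position: [0.5841, -0.2974, 0.2546]
ee_rot: [-0.017, 1.0, -0.0, 0.0]
ft_force: [-0.2, 0.5, -0.3]
grip_width: 0.198
grasp_force: 39.1
```

Emit:
carry_out(
  motion=[
    {"xyz":[0,0,0.03],"angular":[0,0,0]},
    {"xyz":[0,0,0.06],"angular":[0,0,0]},
    {"xyz":[0,0,0.085],"angular":[0,0,0]},
    {"xyz":[0,0,0.1],"angular":[0,0,0]},
    {"xyz":[0,0,0.104],"angular":[0,0,0]},
    {"xyz":[0,0,0.104],"angular":[0,0,0]},
    {"xyz":[0,0,0.104],"angular":[0,0,0]},
  ],
)

```text
clock: 40.7
position: [0.5849, -0.2989, 0.1519]
ee_rot: [-0.016, 1.0, -0.0, 0.001]
ft_force: [-0.1, -0.2, -0.7]
grip_width: 0.2
grasp_force: 39.1
```

Run:
```python
from h import *
st(); go(.584,-.2993,.146,-178.1)
S=camera("side"); o=get_obs()["position"]; print(proj(S,[o[0],o[1],o[2]-.1168]))
b=S["img"][125:180,255:365,::-1]; cv2.imwrite("pics/m7.png",cv2.resize(b,None,fx=7,fy=7,interpolation=cv2.INTER_CUBIC))
```

```text
t40.7 pos [ 0.5849 -0.2989  0.1519] yaw -178.19 tilt 0.12 F [-0.1 -0.2 -0.7] w 0.200 gf 39 q [ 0.92  0.56 -0.73  1.44  0.38  1.29  1.76]
shift mm [ 0.9 -0.4  5.9] turn z -0.09
[292.06833958 144.28608864]
```

View pics/m7.png

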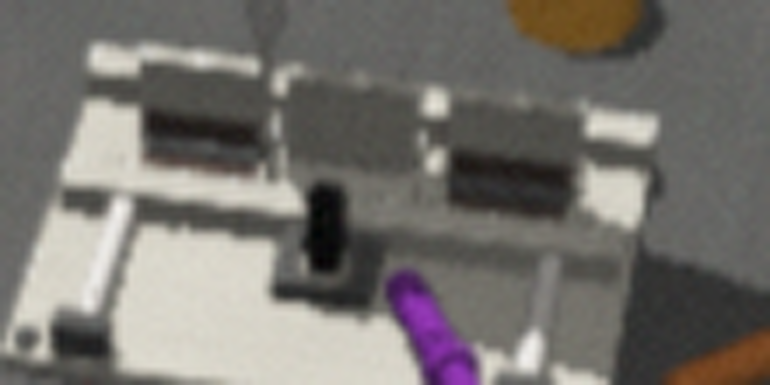

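The predicted tip (263,138) sits at the near end of a's bead (145–262, ~150). The tip is in place, so I'll feel down for contact.

Emit:
carry_out(
  motion=[
    {"xyz":[-0.003,0,0.003],"angular":[0,0,0]},
    {"xyz":[-0.003,0,0.006],"angular":[0,0,0]},
    {"xyz":[-0.003,0,0.007],"angular":[0,0,0]},
    {"xyz":[-0.003,0,0.007],"angular":[0,0,0]},
  ],
)

```text
clock: 41.15
position: [0.587, -0.2987, 0.143]
ee_rot: [-0.016, 1.0, 0.0, -0.0]
ft_force: [0.0, 0.4, -0.6]
grip_width: 0.199
grasp_force: 39.1
```

Emit:
carry_out(
  motion=[
    {"xyz":[0,0,0.001],"angular":[0,0,0]},
    {"xyz":[0,0,0.001],"angular":[0,0,0]},
  ],
)

```text
clock: 41.35
position: [0.5871, -0.2988, 0.1423]
ee_rot: [-0.016, 1.0, -0.0, -0.0]
ft_force: [0.1, 1.0, -0.4]
grip_width: 0.2
grasp_force: 39.1
```

Emit:
carry_out(
  motion=[
    {"xyz":[0,0,0.001],"angular":[0,0,0]},
    {"xyz":[0,0,0.001],"angular":[0,0,0]},
  ],
)

```text
clock: 41.55
position: [0.5872, -0.2988, 0.1414]
ee_rot: [-0.016, 1.0, -0.0, 0.0]
ft_force: [0.0, -0.9, -0.2]
grip_width: 0.201
grasp_force: 39.1
```

Emit:
carry_out(
  motion=[
    {"xyz":[0,0,0.001],"angular":[0,0,0]},
    {"xyz":[0,0,0.001],"angular":[0,0,0]},
  ],
)

```text
clock: 41.75
position: [0.5872, -0.2986, 0.1403]
ee_rot: [-0.016, 1.0, 0.0, 0.0]
ft_force: [-0.6, -0.6, 0.6]
grip_width: 0.201
grasp_force: 39.2
```

Emit:
carry_out(
  motion=[
    {"xyz":[0,0,0.001],"angular":[0,0,0]},
    {"xyz":[0,0,0.001],"angular":[0,0,0]},
    {"xyz":[0,0,0.001],"angular":[0,0,0]},
  ],
)

```text
clock: 42.05
position: [0.5872, -0.2986, 0.1394]
ee_rot: [-0.016, 1.0, 0.0, 0.0]
ft_force: [0.1, 1.0, 2.1]
grip_width: 0.199
grasp_force: 39.3
```

Emit:
carry_out(
  motion=[
    {"xyz":[0,0,0.001],"angular":[0,0,0]},
    {"xyz":[0,0,0.001],"angular":[0,0,0]},
    {"xyz":[0,0,0.001],"angular":[0,0,0]},
  ],
)

```text
clock: 42.35
position: [0.5872, -0.2987, 0.1384]
ee_rot: [-0.016, 1.0, -0.0, 0.0]
ft_force: [0.4, 1.0, 2.2]
grip_width: 0.2
grasp_force: 39.5
```

Emit:
carry_out(
  motion=[
    {"xyz":[0.001,-0.0005,-0.0015],"angular":[0,0,0]},
    {"xyz":[0.002,-0.001,-0.002],"angular":[0,0,0]},
    {"xyz":[0.002,-0.001,-0.002],"angular":[0,0,0]},
    {"xyz":[0.0005,-0.001,-0.002],"angular":[0,0,0]},
    {"xyz":[-0.001,-0.001,-0.002],"angular":[0,0,0]},
    {"xyz":[-0.0025,-0.001,-0.002],"angular":[0,0,0]},
    {"xyz":[-0.004,-0.001,-0.002],"angular":[0,0,0]},
    {"xyz":[-0.0055,-0.001,-0.002],"angular":[0,0,0]},
    {"xyz":[-0.007,-0.001,-0.002],"angular":[0,0,0]},
    {"xyz":[-0.0085,-0.001,-0.002],"angular":[0,0,0]},
    {"xyz":[-0.01,-0.001,-0.002],"angular":[0,0,0]},
  ],
)

```text
clock: 43.45
position: [0.5972, -0.2993, 0.1401]
ee_rot: [-0.016, 1.0, 0.0, -0.0]
ft_force: [-3.5, -0.5, -1.3]
grip_width: 0.203
grasp_force: 39.1
```

Emit:
carry_out(
  motion=[
    {"xyz":[0,0,-0.001],"angular":[0,0,0]},
    {"xyz":[0,0,-0.001],"angular":[0,0,0]},
  ],
)

```text
clock: 43.65
position: [0.5983, -0.2989, 0.142]
ee_rot: [-0.016, 1.0, 0.0, 0.001]
ft_force: [0.0, 0.8, -0.8]
grip_width: 0.201
grasp_force: 39.2
```

Run:
```python
from h import *
st(); S=camera("side"); o=get_obs()["position"]
for d in(.1168,.09,.06,.03): print(d,proj(S,[o[0],o[1],o[2]-d]).round(1))
b=S["img"][90:165,255:355,::-1]; cv2.imwrite("pics/m8.png",cv2.resize(b,None,fx=8,fy=8,interpolation=cv2.INTER_CUBIC))
```

```text
t43.6 pos [ 0.5983 -0.2989  0.142 ] yaw -178.16 tilt 0.14 F [ 0.   0.8 -0.8] w 0.201 gf 39 q [ 0.9   0.59 -0.73  1.41  0.39  1.28  1.75]
0.1168 [287.9 146. ]
0.09 [288.  139.4]
0.06 [288.  131.9]
0.03 [288.1 124.1]
```

View pics/m8.png

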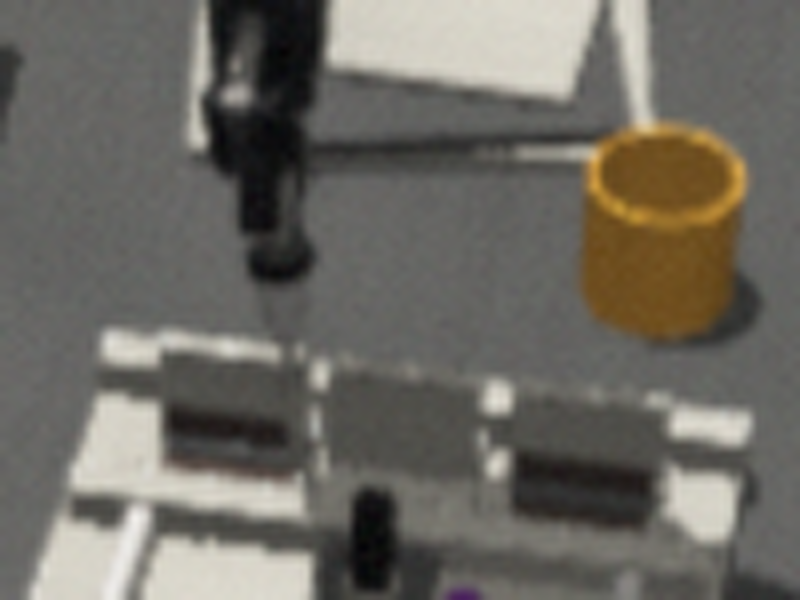

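The probe has tilted in the grip, with its tip lagging towards −x: the collar is at (281,258) and the shaft at (297,360), while the axis should be at 268. The tip caught the bead's near end. I'll grip harder, lift clear and measure the tilt in both views.

Emit:
carry_out(
  motion=[
    {"xyz":[0,0,-0.02],"angular":[0,0,0]},
    {"xyz":[0,0,-0.05],"angular":[0,0,0]},
    {"xyz":[0,0,-0.08],"angular":[0,0,0]},
    {"xyz":[0,0,-0.09],"angular":[0,0,0]},
    {"xyz":[0,0,-0.09],"angular":[0,0,0]},
    {"xyz":[0,0,-0.09],"angular":[0,0,0]},
    {"xyz":[0,0,-0.09],"angular":[0,0,0]},
  ],
  hand=0,
  grip_force=110,
)

```text
clock: 44.4
position: [0.5966, -0.2993, 0.2296]
ee_rot: [-0.016, 1.0, 0.0, -0.001]
ft_force: [-0.1, 0.2, -1.3]
grip_width: 0.184
grasp_force: 107.2
```

Run:
```python
from h import *
import pickle
st(); S=camera("side"); T=camera("top"); pickle.dump((T,S),open("c5.pkl","wb")); o=get_obs()["position"]
for d in(.1168,.06,.0): print(d,proj(S,[o[0],o[1],o[2]-d]).round(1),proj(T,[o[0],o[1],o[2]-d]).round(1))
b=S["img"][75:155,262:322,::-1]; out=np.zeros((560,800,3),np.uint8); out[:,:420]=cv2.resize(b,None,fx=7,fy=7,interpolation=cv2.INTER_CUBIC)
q=np.clip(proj(T,[o[0],o[1],o[2]-.06]).round().astype(int),[27,40],[530,380]); a=T["img"][q[1]-40:q[1]+40,q[0]-27:q[0]+27,::-1]; out[:,422:800]=cv2.resize(a,None,fx=7,fy=7,interpolation=cv2.INTER_CUBIC); print("top box",q-[27,40])
cv2.imwrite("pics/m9.png",out)
```

```text
t44.4 pos [ 0.5966 -0.2993  0.2296] yaw -178.19 tilt 0.12 F [-0.1  0.2 -1.3] w 0.184 gf 107 q [ 0.9   0.53 -0.75  1.3   0.35  1.44  1.78]
0.1168 [288.6 123.8] [393.9 193.3]
0.06 [288.7 108.4] [399.7 187.4]
0.0 [288.9  91.3] [406.3 180.5]
top box [373 147]
```

View pics/m9.png

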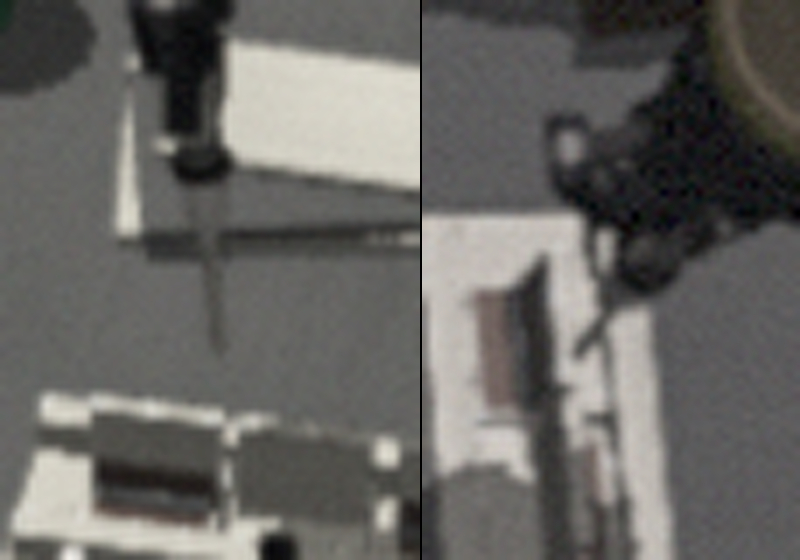

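Run:
```python
from h import *
import pickle
T,S=pickle.load(open("c5.pkl","rb")); o=get_obs()["position"]
tip,e=tri(T,(394.6,197.2),S,(293.0,124.9)); col,e2=tri(T,(405.2,184.),S,(290.6,97.9)); d=tip-col
print("tip-TCP",(tip-o).round(4),e,"col-TCP",(col-o).round(4),e2,"len",np.linalg.norm(d),"tilt x %.1f y %.1f"%(np.degrees(np.arctan2(d[0],-d[2])),np.degrees(np.arctan2(d[1],-d[2]))))
# calibration check: fingertip/plates known?  tip prediction if straight
print(tri(T,proj(T,o-[0,0,.1168]),S,proj(S,o-[0,0,.1168])))
```

```text
tip-TCP [-0.0118 -0.0018 -0.1195] 0.0030132724657237816 col-TCP [-0.003  -0.0041 -0.0245] 0.0028668715318624824 len 0.09547822491540658 tilt x -5.3 y 1.3
(array([ 0.59673344, -0.29932661,  0.11317071]), np.float64(9.171947447016606e-16))
```

Triangulated, the tip lags by 11.8 mm, a 5.3° tilt about y, and it sits about 120 mm below the TCP. I'll tilt the tool to stand the probe upright, then feel for the bead a little inside its near end.

Emit:
carry_out(
  motion=[
    {"xyz":[0.0015,0.0008,0],"angular":[0,-2.5,0]},
    {"xyz":[0.0036,0.0008,0],"angular":[0,-5.3,0]},
    {"xyz":[0.0036,0.0008,0.02],"angular":[0,-5.3,0]},
    {"xyz":[0.0036,0.0008,0.045],"angular":[0,-5.3,0]},
    {"xyz":[0.0036,0.0008,0.065],"angular":[0,-5.3,0]},
    {"xyz":[0.0036,0.0008,0.075],"angular":[0,-5.3,0]},
    {"xyz":[0.0036,0.0008,0.079],"angular":[0,-5.3,0]},
    {"xyz":[0.0036,0.0008,0.079],"angular":[0,-5.3,0]},
    {"xyz":[0.0036,0.0008,0.079],"angular":[0,-5.3,0]},
  ],
)

```text
clock: 45.4
position: [0.5941, -0.2988, 0.1533]
ee_rot: [-0.016, 0.999, 0.0, 0.047]
ft_force: [0.3, 0.6, 0.3]
grip_width: 0.186
grasp_force: 107.3
```

Emit:
carry_out(
  motion=[
    {"xyz":[0,0,0.001],"angular":[0,0,0]},
    {"xyz":[0,0,0.001],"angular":[0,0,0]},
  ],
)

```text
clock: 45.6
position: [0.5939, -0.2988, 0.1519]
ee_rot: [-0.016, 0.999, 0.0, 0.047]
ft_force: [0.4, -0.2, -1.5]
grip_width: 0.183
grasp_force: 107.3
```

Emit:
carry_out(
  motion=[
    {"xyz":[0,0,0.001],"angular":[0,0,0]},
    {"xyz":[0,0,0.001],"angular":[0,0,0]},
  ],
)

```text
clock: 45.8
position: [0.5937, -0.2987, 0.1503]
ee_rot: [-0.016, 0.999, 0.001, 0.046]
ft_force: [0.1, -0.2, -1.3]
grip_width: 0.182
grasp_force: 107.3
```

Emit:
carry_out(
  motion=[
    {"xyz":[0,0,0.001],"angular":[0,0,0]},
    {"xyz":[0,0,0.001],"angular":[0,0,0]},
  ],
)

```text
clock: 46.0
position: [0.5938, -0.2987, 0.1492]
ee_rot: [-0.016, 0.999, 0.001, 0.046]
ft_force: [-0.1, -0.9, -1.0]
grip_width: 0.179
grasp_force: 107.3
```

Emit:
carry_out(
  motion=[
    {"xyz":[0,0,0.001],"angular":[0,0,0]},
    {"xyz":[0,0,0.001],"angular":[0,0,0]},
  ],
)

```text
clock: 46.2
position: [0.5939, -0.2987, 0.1482]
ee_rot: [-0.016, 0.999, 0.001, 0.046]
ft_force: [0.6, -0.9, -0.5]
grip_width: 0.185
grasp_force: 107.3
```

Emit:
carry_out(
  motion=[
    {"xyz":[0,0,0.001],"angular":[0,0,0]},
    {"xyz":[0,0,0.001],"angular":[0,0,0]},
  ],
)

```text
clock: 46.4
position: [0.594, -0.2987, 0.1472]
ee_rot: [-0.016, 0.999, 0.001, 0.046]
ft_force: [-0.0, 0.4, -0.2]
grip_width: 0.182
grasp_force: 107.3
```

Emit:
carry_out(
  motion=[
    {"xyz":[0,0,0.001],"angular":[0,0,0]},
    {"xyz":[0,0,0.001],"angular":[0,0,0]},
  ],
)

```text
clock: 46.6
position: [0.5941, -0.2987, 0.1462]
ee_rot: [-0.016, 0.999, 0.001, 0.046]
ft_force: [-0.6, 0.8, -0.1]
grip_width: 0.184
grasp_force: 107.3
```

Emit:
carry_out(
  motion=[
    {"xyz":[0,0,0.001],"angular":[0,0,0]},
    {"xyz":[0,0,0.001],"angular":[0,0,0]},
  ],
)

```text
clock: 46.8
position: [0.5941, -0.2987, 0.1452]
ee_rot: [-0.016, 0.999, 0.001, 0.046]
ft_force: [0.8, 0.3, -1.5]
grip_width: 0.183
grasp_force: 107.3
```

Emit:
carry_out(
  motion=[
    {"xyz":[0,0,0.001],"angular":[0,0,0]},
    {"xyz":[0,0,0.001],"angular":[0,0,0]},
  ],
)

```text
clock: 47.0
position: [0.5943, -0.2986, 0.1442]
ee_rot: [-0.016, 0.999, 0.001, 0.046]
ft_force: [-0.7, 0.6, -1.7]
grip_width: 0.18
grasp_force: 107.3
```

Emit:
carry_out(
  motion=[
    {"xyz":[0,0,0.001],"angular":[0,0,0]},
    {"xyz":[0,0,0.001],"angular":[0,0,0]},
  ],
)

```text
clock: 47.2
position: [0.5943, -0.2987, 0.1432]
ee_rot: [-0.016, 0.999, 0.001, 0.046]
ft_force: [-0.3, 0.2, -0.8]
grip_width: 0.18
grasp_force: 107.3
```

Emit:
carry_out(
  motion=[
    {"xyz":[0,0,0.001],"angular":[0,0,0]},
    {"xyz":[0,0,0.001],"angular":[0,0,0]},
  ],
)

```text
clock: 47.4
position: [0.5945, -0.2987, 0.1423]
ee_rot: [-0.016, 0.999, 0.001, 0.046]
ft_force: [-0.3, -0.1, -0.4]
grip_width: 0.182
grasp_force: 107.3
```

Emit:
carry_out(
  motion=[
    {"xyz":[0,0,0.001],"angular":[0,0,0]},
    {"xyz":[0,0,0.001],"angular":[0,0,0]},
  ],
)

```text
clock: 47.6
position: [0.5946, -0.2987, 0.1414]
ee_rot: [-0.016, 0.999, 0.001, 0.046]
ft_force: [-0.2, 0.3, 0.4]
grip_width: 0.186
grasp_force: 107.3
```

Emit:
carry_out(
  motion=[
    {"xyz":[0,0,0.0005],"angular":[0,0,0]},
    {"xyz":[0,0,0.001],"angular":[0,0,0]},
  ],
)

```text
clock: 47.8
position: [0.5948, -0.2987, 0.1406]
ee_rot: [-0.016, 0.999, 0.001, 0.046]
ft_force: [0.6, 0.6, 2.2]
grip_width: 0.18
grasp_force: 107.3
```

Emit:
carry_out(
  motion=[
    {"xyz":[0,0,-0.003],"angular":[0,0,0]},
    {"xyz":[0.0088,0,-0.0038],"angular":[0,0,0]},
    {"xyz":[0.0089,0,-0.0018],"angular":[0,0,0]},
    {"xyz":[0.0089,0,-0.0018],"angular":[0,0,0]},
    {"xyz":[0.0074,0,-0.0017],"angular":[0,0,0]},
    {"xyz":[0.0059,0,-0.00155],"angular":[0,0,0]},
    {"xyz":[0.0044,0,-0.0014],"angular":[0,0,0]},
    {"xyz":[0.0029,0,-0.0013],"angular":[0,0,0]},
    {"xyz":[0.0014,0,-0.00115],"angular":[0,0,0]},
    {"xyz":[-0.0001,0,-0.001],"angular":[0,0,0]},
    {"xyz":[-0.0016,0,-0.0009],"angular":[0,0,0]},
    {"xyz":[-0.0031,0,-0.0007],"angular":[0,0,0]},
  ],
)

```text
clock: 49.0
position: [0.5977, -0.2985, 0.1413]
ee_rot: [-0.016, 0.999, 0.001, 0.046]
ft_force: [-1.1, 1.4, 0.2]
grip_width: 0.185
grasp_force: 107.3
```

Emit:
carry_out(
  motion=[
    {"xyz":[-0.0015,0,0.00014],"angular":[0,0,0]},
    {"xyz":[-0.003,0,0.00028],"angular":[0,0,0]},
    {"xyz":[-0.0045,0,0.00042],"angular":[0,0,0]},
    {"xyz":[-0.006,0,0.00056],"angular":[0,0,0]},
    {"xyz":[-0.0075,0,0.0007],"angular":[0,0,0]},
    {"xyz":[-0.009,0,0.00084],"angular":[0,0,0]},
  ],
)

```text
clock: 49.6
position: [0.6068, -0.2983, 0.1413]
ee_rot: [-0.016, 0.999, 0.001, 0.046]
ft_force: [-0.5, 0.9, 0.9]
grip_width: 0.183
grasp_force: 107.3
```

Emit:
carry_out(
  motion=[
    {"xyz":[-0.0015,0,0.00014],"angular":[0,0,0]},
    {"xyz":[-0.003,0,0.00028],"angular":[0,0,0]},
    {"xyz":[-0.0045,0,0.00042],"angular":[0,0,0]},
    {"xyz":[-0.006,0,0.00056],"angular":[0,0,0]},
    {"xyz":[-0.0075,0,0.0007],"angular":[0,0,0]},
    {"xyz":[-0.009,0,0.00084],"angular":[0,0,0]},
    {"xyz":[-0.0105,0,0.00098],"angular":[0,0,0]},
    {"xyz":[-0.012,0,0.0011],"angular":[0,0,0]},
    {"xyz":[-0.0135,0,0.00125],"angular":[0,0,0]},
    {"xyz":[-0.015,0,0.0014],"angular":[0,0,0]},
    {"xyz":[-0.0165,0,0.00153],"angular":[0,0,0]},
    {"xyz":[-0.018,0,0.00167],"angular":[0,0,0]},
  ],
)

```text
clock: 50.8
position: [0.6249, -0.2977, 0.1414]
ee_rot: [-0.016, 0.999, 0.001, 0.046]
ft_force: [-1.5, 0.8, 0.6]
grip_width: 0.186
grasp_force: 107.3
```

Emit:
carry_out(
  motion=[
    {"xyz":[-0.0015,0,0.00014],"angular":[0,0,0]},
    {"xyz":[-0.003,0,0.00028],"angular":[0,0,0]},
    {"xyz":[-0.0045,0,0.00042],"angular":[0,0,0]},
    {"xyz":[-0.006,0,0.00056],"angular":[0,0,0]},
    {"xyz":[-0.0075,0,0.0007],"angular":[0,0,0]},
    {"xyz":[-0.009,0,0.00084],"angular":[0,0,0]},
    {"xyz":[-0.0105,0,0.00098],"angular":[0,0,0]},
    {"xyz":[-0.012,0,0.0011],"angular":[0,0,0]},
    {"xyz":[-0.0135,0,0.00125],"angular":[0,0,0]},
    {"xyz":[-0.015,0,0.0014],"angular":[0,0,0]},
    {"xyz":[-0.0165,0,0.00153],"angular":[0,0,0]},
    {"xyz":[-0.018,0,0.00167],"angular":[0,0,0]},
  ],
)

```text
clock: 52.0
position: [0.6431, -0.2973, 0.1413]
ee_rot: [-0.016, 0.999, 0.001, 0.046]
ft_force: [0.3, -0.1, 0.2]
grip_width: 0.186
grasp_force: 107.3
```

Emit:
carry_out(
  motion=[
    {"xyz":[-0.0015,0,0.00014],"angular":[0,0,0]},
    {"xyz":[-0.0015,0,0.00014],"angular":[0,0,0]},
  ],
)

```text
clock: 52.2
position: [0.6446, -0.2972, 0.1413]
ee_rot: [-0.016, 0.999, 0.001, 0.046]
ft_force: [0.2, 0.1, -1.5]
grip_width: 0.185
grasp_force: 107.3
```

Run:
```python
from h import *
import pickle
st(); S=camera("side"); T=camera("top"); pickle.dump((T,S),open("c6.pkl","wb"))
g=np.array([.546,-.3005])
for c,G in((S,S["img"]),):
  # +y face/base front strip check of coupon x extents: brightness along fixture x at plate top (z=.07) and mid plate
  g=G.mean(2).astype(np.float32); r=[]
  for fx in range(-108,112,4):
    q=np.array([.546+fx/1e3, -.3095+.033*fx/1e3]); u=proj(c,[*q,.068]); r.append(int(cv2.getRectSubPix(g,(1,1),(float(u[0]),float(u[1])))[0,0]))
  print(r)
```

```text
t52.2 pos [ 0.6446 -0.2972  0.1413] yaw -178.19 tilt 5.31 F [ 0.2  0.1 -1.5] w 0.185 gf 107 q [ 0.87  0.62 -0.73  1.37  0.4   1.21  1.74]
[170, 157, 161, 152, 157, 148, 117, 119, 123, 120, 109, 102, 100, 99, 109, 107, 111, 144, 167, 151, 120, 108, 103, 100, 100, 104, 119, 116, 105, 100, 99, 100, 113, 115, 115, 137, 120, 110, 111, 104, 101, 100, 101, 105, 118, 117, 104, 101, 108, 134, 148, 128, 104, 132, 156]
```

Coupon a is traced with light contact, and the contact is lost past the far end. Now b, whose bead is on the −y side.

Emit:
carry_out(
  motion=[
    {"xyz":[-0.003,0,-0.03],"angular":[0,0,0]},
    {"xyz":[-0.0065,0,-0.0697],"angular":[0,0,0]},
    {"xyz":[0.02,-0.005,-0.0725],"angular":[0,0,0]},
    {"xyz":[0.06,-0.011,-0.076],"angular":[0,0,0]},
    {"xyz":[0.095,-0.016,-0.0795],"angular":[0,0,0]},
    {"xyz":[0.1112,-0.018,-0.0806],"angular":[0,0,0]},
    {"xyz":[0.1112,-0.018,-0.0806],"angular":[0,0,0]},
    {"xyz":[0.1112,-0.018,-0.0806],"angular":[0,0,0]},
    {"xyz":[0.1135,-0.018,-0.055],"angular":[0,0,0]},
    {"xyz":[0.1159,-0.018,-0.0308],"angular":[0,0,0]},
    {"xyz":[0.117,-0.018,-0.018],"angular":[0,0,0]},
    {"xyz":[0.1173,-0.018,-0.0146],"angular":[0,0,0]},
  ],
)

```text
clock: 53.5
position: [0.5271, -0.3181, 0.1437]
ee_rot: [-0.016, 0.999, 0.002, 0.046]
ft_force: [-1.4, 0.8, 0.5]
grip_width: 0.179
grasp_force: 107.4
```

Emit:
carry_out(
  motion=[
    {"xyz":[0,0,0],"angular":[0,0,0]},
    {"xyz":[0,0,0.001],"angular":[0,0,0]},
    {"xyz":[0,0,0.001],"angular":[0,0,0]},
  ],
)

```text
clock: 53.8
position: [0.5275, -0.3188, 0.1449]
ee_rot: [-0.016, 0.999, 0.0, 0.047]
ft_force: [0.2, -0.6, 0.0]
grip_width: 0.183
grasp_force: 107.4
```

Emit:
carry_out(
  motion=[
    {"xyz":[0,0,0.001],"angular":[0,0,0]},
    {"xyz":[0,0,0.001],"angular":[0,0,0]},
  ],
)

```text
clock: 54.0
position: [0.5272, -0.3189, 0.1434]
ee_rot: [-0.016, 0.999, 0.001, 0.046]
ft_force: [0.1, 0.4, 0.1]
grip_width: 0.179
grasp_force: 107.4
```

Emit:
carry_out(
  motion=[
    {"xyz":[0,0,0.001],"angular":[0,0,0]},
    {"xyz":[0,0,0.001],"angular":[0,0,0]},
  ],
)

```text
clock: 54.2
position: [0.5274, -0.319, 0.1426]
ee_rot: [-0.016, 0.999, 0.0, 0.047]
ft_force: [-0.5, -0.2, 3.4]
grip_width: 0.186
grasp_force: 107.6
```

Touched down at about z=0.143, so the bead line is well centred. Tracing b.

Emit:
carry_out(
  motion=[
    {"xyz":[0,-0.0009,-0.003],"angular":[0,0,0]},
    {"xyz":[0.0092,-0.0009,-0.0039],"angular":[0,0,0]},
    {"xyz":[0.0094,-0.0009,-0.0014],"angular":[0,0,0]},
    {"xyz":[0.0094,-0.0009,-0.0014],"angular":[0,0,0]},
    {"xyz":[0.0079,-0.0009,-0.00124],"angular":[0,0,0]},
    {"xyz":[0.0064,-0.0009,-0.0011],"angular":[0,0,0]},
    {"xyz":[0.0049,-0.0009,-0.00096],"angular":[0,0,0]},
    {"xyz":[0.0034,-0.0009,-0.0008],"angular":[0,0,0]},
    {"xyz":[0.0019,-0.0009,-0.0007],"angular":[0,0,0]},
    {"xyz":[0.0004,-0.0009,-0.00055],"angular":[0,0,0]},
    {"xyz":[-0.001,-0.0009,-0.0004],"angular":[0,0,0]},
    {"xyz":[-0.0025,-0.0009,-0.0003],"angular":[0,0,0]},
  ],
)

```text
clock: 55.4
position: [0.5297, -0.3197, 0.1426]
ee_rot: [-0.016, 0.999, 0.001, 0.046]
ft_force: [-0.8, -1.4, 0.1]
grip_width: 0.18
grasp_force: 107.5
```

Emit:
carry_out(
  motion=[
    {"xyz":[-0.0015,0,0.00014],"angular":[0,0,0]},
    {"xyz":[-0.003,0,0.00028],"angular":[0,0,0]},
    {"xyz":[-0.0045,0,0.00042],"angular":[0,0,0]},
    {"xyz":[-0.006,0,0.00056],"angular":[0,0,0]},
    {"xyz":[-0.0075,0,0.0007],"angular":[0,0,0]},
    {"xyz":[-0.009,0,0.00084],"angular":[0,0,0]},
    {"xyz":[-0.0105,0,0.00098],"angular":[0,0,0]},
    {"xyz":[-0.012,0,0.0011],"angular":[0,0,0]},
    {"xyz":[-0.0135,0,0.00125],"angular":[0,0,0]},
    {"xyz":[-0.015,0,0.0014],"angular":[0,0,0]},
    {"xyz":[-0.0165,0,0.00153],"angular":[0,0,0]},
    {"xyz":[-0.018,0,0.00167],"angular":[0,0,0]},
  ],
)

```text
clock: 56.6
position: [0.5478, -0.3191, 0.1426]
ee_rot: [-0.016, 0.999, 0.001, 0.046]
ft_force: [-0.6, -0.8, -0.7]
grip_width: 0.182
grasp_force: 107.5
```

Emit:
carry_out(
  motion=[
    {"xyz":[-0.0015,0,0.00014],"angular":[0,0,0]},
    {"xyz":[-0.003,0,0.00028],"angular":[0,0,0]},
    {"xyz":[-0.0045,0,0.00042],"angular":[0,0,0]},
    {"xyz":[-0.006,0,0.00056],"angular":[0,0,0]},
    {"xyz":[-0.0075,0,0.0007],"angular":[0,0,0]},
    {"xyz":[-0.009,0,0.00084],"angular":[0,0,0]},
    {"xyz":[-0.0105,0,0.00098],"angular":[0,0,0]},
    {"xyz":[-0.012,0,0.0011],"angular":[0,0,0]},
    {"xyz":[-0.0135,0,0.00125],"angular":[0,0,0]},
    {"xyz":[-0.015,0,0.0014],"angular":[0,0,0]},
    {"xyz":[-0.0165,0,0.00153],"angular":[0,0,0]},
    {"xyz":[-0.018,0,0.00167],"angular":[0,0,0]},
  ],
)

```text
clock: 57.8
position: [0.5659, -0.3185, 0.1426]
ee_rot: [-0.016, 0.999, 0.001, 0.046]
ft_force: [0.3, -0.0, -0.3]
grip_width: 0.184
grasp_force: 107.5
```

Emit:
carry_out(
  motion=[
    {"xyz":[-0.0015,0,0.00014],"angular":[0,0,0]},
    {"xyz":[-0.003,0,0.00028],"angular":[0,0,0]},
    {"xyz":[-0.0045,0,0.00042],"angular":[0,0,0]},
    {"xyz":[-0.006,0,0.00056],"angular":[0,0,0]},
    {"xyz":[-0.0075,0,0.0007],"angular":[0,0,0]},
    {"xyz":[-0.009,0,0.00084],"angular":[0,0,0]},
    {"xyz":[-0.0105,0,0.00098],"angular":[0,0,0]},
    {"xyz":[-0.0105,0,0.00098],"angular":[0,0,0]},
  ],
)

```text
clock: 58.6
position: [0.5765, -0.318, 0.1426]
ee_rot: [-0.016, 0.999, 0.001, 0.046]
ft_force: [0.1, -0.2, -0.7]
grip_width: 0.18
grasp_force: 107.5
```

Emit:
carry_out(
  motion=[
    {"xyz":[-0.003,0,-0.03],"angular":[0,0,0]},
    {"xyz":[-0.0065,0,-0.0697],"angular":[0,0,0]},
    {"xyz":[0.02,0.005,-0.0725],"angular":[0,0,0]},
    {"xyz":[0.06,0.011,-0.076],"angular":[0,0,0]},
    {"xyz":[0.095,0.016,-0.0795],"angular":[0,0,0]},
    {"xyz":[0.112,0.0173,-0.0807],"angular":[0,0,0]},
    {"xyz":[0.112,0.0173,-0.0807],"angular":[0,0,0]},
    {"xyz":[0.112,0.0173,-0.0807],"angular":[0,0,0]},
    {"xyz":[0.1144,0.0173,-0.055],"angular":[0,0,0]},
    {"xyz":[0.1167,0.0173,-0.0309],"angular":[0,0,0]},
    {"xyz":[0.1178,0.0173,-0.018],"angular":[0,0,0]},
    {"xyz":[0.1183,0.0173,-0.0135],"angular":[0,0,0]},
  ],
)

```text
clock: 59.8
position: [0.457, -0.3039, 0.1438]
ee_rot: [-0.016, 0.999, 0.002, 0.046]
ft_force: [0.2, 0.3, -0.5]
grip_width: 0.184
grasp_force: 107.5
```

Emit:
carry_out(
  motion=[
    {"xyz":[0,0,0],"angular":[0,0,0]},
    {"xyz":[0,0,0.001],"angular":[0,0,0]},
    {"xyz":[0,0,0.002],"angular":[0,0,0]},
    {"xyz":[0,0,0.002],"angular":[0,0,0]},
  ],
)

```text
clock: 60.2
position: [0.4572, -0.3048, 0.1437]
ee_rot: [-0.016, 0.999, 0.0, 0.047]
ft_force: [-0.1, 0.1, -0.9]
grip_width: 0.187
grasp_force: 107.5
```

Emit:
carry_out(
  motion=[
    {"xyz":[0,0,0.001],"angular":[0,0,0]},
    {"xyz":[0,0,0.001],"angular":[0,0,0]},
  ],
)

```text
clock: 60.4
position: [0.4573, -0.3049, 0.1425]
ee_rot: [-0.016, 0.999, 0.0, 0.047]
ft_force: [-0.5, -0.1, 1.8]
grip_width: 0.186
grasp_force: 107.5
```

Emit:
carry_out(
  motion=[
    {"xyz":[0,0,0.0005],"angular":[0,0,0]},
    {"xyz":[0,0,0.0005],"angular":[0,0,0]},
  ],
)

```text
clock: 60.6
position: [0.4574, -0.3049, 0.1421]
ee_rot: [-0.016, 0.999, 0.0, 0.047]
ft_force: [-0.1, 0.3, 5.6]
grip_width: 0.178
grasp_force: 107.6
```

Emit:
carry_out(
  motion=[
    {"xyz":[0,0.0003,-0.003],"angular":[0,0,0]},
    {"xyz":[0.0092,0.0003,-0.0039],"angular":[0,0,0]},
    {"xyz":[0.0094,0.0003,-0.0015],"angular":[0,0,0]},
    {"xyz":[0.0094,0.0003,-0.0015],"angular":[0,0,0]},
    {"xyz":[0.0079,0.0003,-0.0013],"angular":[0,0,0]},
    {"xyz":[0.0064,0.0003,-0.0011],"angular":[0,0,0]},
    {"xyz":[0.0049,0.0003,-0.0009],"angular":[0,0,0]},
    {"xyz":[0.0034,0.0003,-0.0007],"angular":[0,0,0]},
    {"xyz":[0.0019,0.0003,-0.0006],"angular":[0,0,0]},
    {"xyz":[0.0004,0.0003,-0.00045],"angular":[0,0,0]},
    {"xyz":[-0.001,0.0003,-0.0003],"angular":[0,0,0]},
    {"xyz":[-0.0025,0.0003,-0.0002],"angular":[0,0,0]},
  ],
)

```text
clock: 61.8
position: [0.4596, -0.3042, 0.1421]
ee_rot: [-0.016, 0.999, 0.001, 0.046]
ft_force: [-0.3, 1.1, -0.0]
grip_width: 0.185
grasp_force: 107.5
```

Emit:
carry_out(
  motion=[
    {"xyz":[-0.0015,0,0.00014],"angular":[0,0,0]},
    {"xyz":[-0.003,0,0.00028],"angular":[0,0,0]},
    {"xyz":[-0.0045,0,0.00042],"angular":[0,0,0]},
    {"xyz":[-0.006,0,0.00056],"angular":[0,0,0]},
    {"xyz":[-0.0075,0,0.0007],"angular":[0,0,0]},
    {"xyz":[-0.009,0,0.00084],"angular":[0,0,0]},
    {"xyz":[-0.0105,0,0.00098],"angular":[0,0,0]},
    {"xyz":[-0.012,0,0.0011],"angular":[0,0,0]},
    {"xyz":[-0.0135,0,0.00125],"angular":[0,0,0]},
    {"xyz":[-0.015,0,0.0014],"angular":[0,0,0]},
    {"xyz":[-0.0165,0,0.00153],"angular":[0,0,0]},
    {"xyz":[-0.018,0,0.00167],"angular":[0,0,0]},
  ],
)

```text
clock: 63.0
position: [0.4777, -0.3037, 0.142]
ee_rot: [-0.016, 0.999, 0.001, 0.046]
ft_force: [-0.4, 1.1, -0.3]
grip_width: 0.183
grasp_force: 107.5
```

Emit:
carry_out(
  motion=[
    {"xyz":[-0.0015,0,0.00014],"angular":[0,0,0]},
    {"xyz":[-0.003,0,0.00028],"angular":[0,0,0]},
    {"xyz":[-0.0045,0,0.00042],"angular":[0,0,0]},
    {"xyz":[-0.006,0,0.00056],"angular":[0,0,0]},
    {"xyz":[-0.0075,0,0.0007],"angular":[0,0,0]},
    {"xyz":[-0.009,0,0.00084],"angular":[0,0,0]},
    {"xyz":[-0.0105,0,0.00098],"angular":[0,0,0]},
    {"xyz":[-0.012,0,0.0011],"angular":[0,0,0]},
    {"xyz":[-0.0135,0,0.00125],"angular":[0,0,0]},
    {"xyz":[-0.015,0,0.0014],"angular":[0,0,0]},
    {"xyz":[-0.0165,0,0.00153],"angular":[0,0,0]},
    {"xyz":[-0.018,0,0.00167],"angular":[0,0,0]},
  ],
)

```text
clock: 64.2
position: [0.4958, -0.3031, 0.1421]
ee_rot: [-0.016, 0.999, 0.001, 0.046]
ft_force: [-1.2, 0.8, -0.2]
grip_width: 0.18
grasp_force: 107.5
```

Emit:
carry_out(
  motion=[
    {"xyz":[-0.0015,0,0.00014],"angular":[0,0,0]},
    {"xyz":[-0.003,0,0.00028],"angular":[0,0,0]},
    {"xyz":[-0.0045,0,0.00042],"angular":[0,0,0]},
    {"xyz":[-0.006,0,0.00056],"angular":[0,0,0]},
    {"xyz":[-0.0075,0,0.0007],"angular":[0,0,0]},
    {"xyz":[-0.009,0,0.00084],"angular":[0,0,0]},
    {"xyz":[-0.0105,0,0.00098],"angular":[0,0,0]},
    {"xyz":[-0.0105,0,0.00098],"angular":[0,0,0]},
  ],
)

```text
clock: 65.0
position: [0.5064, -0.3027, 0.1421]
ee_rot: [-0.016, 0.999, 0.001, 0.046]
ft_force: [0.4, -0.1, -1.7]
grip_width: 0.184
grasp_force: 107.5
```

All three beads are traced. Next I'll take the probe over its stand.

Emit:
carry_out(
  motion=[
    {"xyz":[-0.003,0,-0.03],"angular":[0,0,0]},
    {"xyz":[-0.0065,0,-0.07],"angular":[0,0,0]},
    {"xyz":[-0.0111,0,-0.1195],"angular":[0,0,0]},
    {"xyz":[-0.009,0.02,-0.12],"angular":[0,0,0]},
    {"xyz":[-0.003,0.065,-0.1205],"angular":[0,0,0]},
    {"xyz":[0.002,0.11,-0.121],"angular":[0,0,0]},
    {"xyz":[0.007,0.155,-0.1215],"angular":[0,0,0]},
    {"xyz":[0.012,0.2,-0.122],"angular":[0,0,0]},
    {"xyz":[0.016,0.24,-0.1223],"angular":[0,0,0]},
    {"xyz":[0.018,0.262,-0.1223],"angular":[0,0,0]},
    {"xyz":[0.0186,0.274,-0.1223],"angular":[0,0,0]},
    {"xyz":[0.0186,0.274,-0.1223],"angular":[0,0,0]},
  ],
)

```text
clock: 66.2
position: [0.4679, -0.0293, 0.2623]
ee_rot: [-0.016, 0.999, 0.0, 0.046]
ft_force: [0.3, -0.7, -1.3]
grip_width: 0.187
grasp_force: 107.5
```

Emit:
carry_out(
  motion=[
    {"xyz":[0,0,0],"angular":[0,0,0]},
    {"xyz":[0,0,0],"angular":[0,0,0]},
    {"xyz":[0,0,0],"angular":[0,0,0]},
  ],
)

```text
clock: 66.5
position: [0.4679, -0.0311, 0.2619]
ee_rot: [-0.015, 0.999, 0.001, 0.046]
ft_force: [-0.4, -0.0, -0.8]
grip_width: 0.181
grasp_force: 107.5
```

Run:
```python
from h import *
import pickle
st(); go(.468,-.030,.24); S=camera("side"); T=camera("top"); pickle.dump((T,S),open("c7.pkl","wb")); o=get_obs()["position"]
for d in(.117,.06,.0): print(d,proj(S,[o[0],o[1],o[2]-d]).round(1),proj(T,[o[0],o[1],o[2]-d]).round(1))
print("hole",proj(S,[.4675,-.0308,.108]),proj(T,[.4675,-.0308,.108]))
out=np.zeros((560,800,3),np.uint8); out[:,:420]=cv2.resize(S["img"][135:215,282:342,::-1],None,fx=7,fy=7,interpolation=cv2.INTER_CUBIC)
out[:,422:800]=cv2.resize(T["img"][195:275,275:329,::-1],None,fx=7,fy=7,interpolation=cv2.INTER_CUBIC)
cv2.imwrite("pics/m10.png",out)
```

```text
t66.5 pos [ 0.4679 -0.0311  0.2619] yaw -178.31 tilt 5.29 F [-0.4 -0.  -0.8] w 0.181 gf 108 q [ 1.07 -0.1  -1.01  1.83 -0.1   1.27  1.68]
shift mm [ 1.9  1.  21.9] turn z None
0.117 [313.1 185.6] [296.8 237. ]
0.06 [314.1 169.5] [297.8 233. ]
0.0 [315.2 151.4] [298.9 228.4]
hole [312.67795713 195.37612939] [296.38323878 239.52268659]
```

View pics/m10.png

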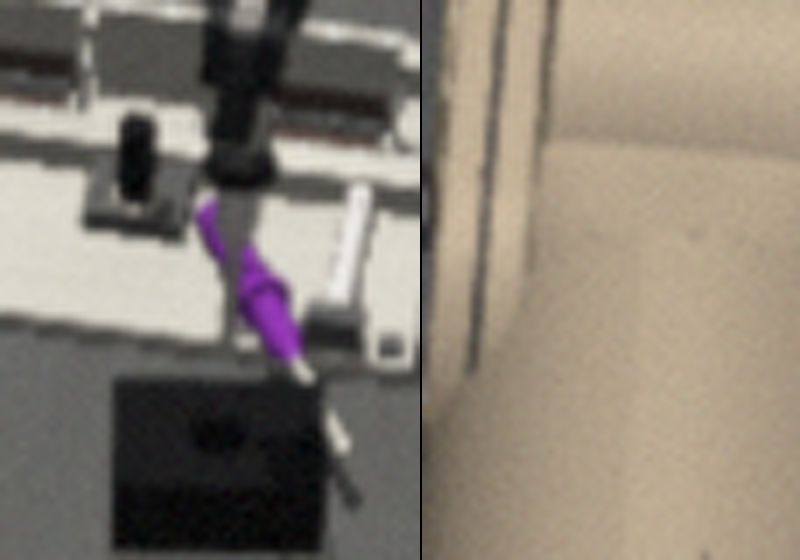

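In the side crop the tip (235,350) is about 2 px right of the line over the hole (218,432). That means the axis is about 3 mm towards −x, with roughly 1.3° of residual tilt. I'll correct that and lower in stages.

Emit:
carry_out(
  motion=[
    {"xyz":[-0.0026,0.0007,0],"angular":[0,-1.2,0]},
    {"xyz":[-0.0026,0.0007,0],"angular":[0,-1.2,0]},
    {"xyz":[-0.0026,0.0007,0],"angular":[0,-1.2,0]},
  ],
  grip_force=50,
)

```text
clock: 66.9
position: [0.4703, -0.0291, 0.2624]
ee_rot: [-0.016, 0.998, 0.001, 0.057]
ft_force: [-0.5, -0.1, -0.6]
grip_width: 0.185
grasp_force: 107.4
```

Emit:
carry_out(
  motion=[
    {"xyz":[0.0011,0,0.01],"angular":[0,0,0]},
    {"xyz":[0.0023,0,0.02],"angular":[0,0,0]},
    {"xyz":[0.0034,0,0.03],"angular":[0,0,0]},
    {"xyz":[0.0045,0,0.04],"angular":[0,0,0]},
    {"xyz":[0.0057,0,0.05],"angular":[0,0,0]},
    {"xyz":[0.0057,0,0.05],"angular":[0,0,0]},
  ],
)

```text
clock: 67.5
position: [0.4695, -0.0289, 0.2104]
ee_rot: [-0.016, 0.998, 0.001, 0.056]
ft_force: [0.4, -0.6, -0.6]
grip_width: 0.186
grasp_force: 107.4
```

Run:
```python
from h import *
st()
```

```text
t67.5 pos [ 0.4695 -0.0289  0.2104] yaw -178.19 tilt 6.38 F [ 0.4 -0.6 -0.6] w 0.186 gf 107 q [ 1.06 -0.06 -1.04  1.93 -0.06  1.14  1.65]
```

Emit:
carry_out(
  motion=[
    {"xyz":[0.0011,-0.0008,0.01],"angular":[0,0,0]},
    {"xyz":[0.0023,-0.0008,0.02],"angular":[0,0,0]},
    {"xyz":[0.0034,-0.0008,0.03],"angular":[0,0,0]},
    {"xyz":[0.0045,-0.0008,0.04],"angular":[0,0,0]},
    {"xyz":[0.0045,-0.0008,0.04],"angular":[0,0,0]},
  ],
  hand=0,
  grip_force=40,
)

```text
clock: 68.0
position: [0.4696, -0.0297, 0.1702]
ee_rot: [-0.016, 0.998, 0.001, 0.056]
ft_force: [0.8, 0.4, -0.5]
grip_width: 0.184
grasp_force: 107.4
```

Emit:
carry_out(
  motion=[
    {"xyz":[0.0006,0,0.005],"angular":[0,0,0]},
    {"xyz":[0.0011,0,0.01],"angular":[0,0,0]},
    {"xyz":[0.0011,0,0.01],"angular":[0,0,0]},
  ],
)

```text
clock: 68.3
position: [0.4702, -0.0298, 0.1612]
ee_rot: [-0.016, 0.998, 0.001, 0.056]
ft_force: [0.5, -1.0, -0.4]
grip_width: 0.184
grasp_force: 107.4
```

Emit:
carry_out(
  motion=[
    {"xyz":[0.0006,0,0.005],"angular":[0,0,0]},
    {"xyz":[0.0011,0,0.01],"angular":[0,0,0]},
    {"xyz":[0.0011,0,0.01],"angular":[0,0,0]},
  ],
)

```text
clock: 68.6
position: [0.47, -0.0299, 0.1508]
ee_rot: [-0.016, 0.998, 0.001, 0.056]
ft_force: [-1.3, -0.3, -1.8]
grip_width: 0.185
grasp_force: 107.8
```

Emit:
carry_out(
  motion=[
    {"xyz":[0.0006,0,0.005],"angular":[0,0,0]},
    {"xyz":[0.0011,0,0.01],"angular":[0,0,0]},
    {"xyz":[0.0011,0,0.01],"angular":[0,0,0]},
  ],
)

```text
clock: 68.9
position: [0.4701, -0.0298, 0.1407]
ee_rot: [-0.016, 0.998, 0.001, 0.056]
ft_force: [-2.4, 0.2, -1.7]
grip_width: 0.179
grasp_force: 107.8
```

Emit:
carry_out(
  motion=[
    {"xyz":[0.0006,0,0.004],"angular":[0,0,0]},
    {"xyz":[0.0008,0,0.007],"angular":[0,0,0]},
    {"xyz":[0.0008,0,0.007],"angular":[0,0,0]},
  ],
)

```text
clock: 69.2
position: [0.4702, -0.0298, 0.134]
ee_rot: [-0.016, 0.998, 0.001, 0.056]
ft_force: [-2.5, -0.3, -2.7]
grip_width: 0.183
grasp_force: 107.8
```

Emit:
carry_out(
  motion=[
    {"xyz":[0.0002,0,0.0015],"angular":[0,0,0]},
    {"xyz":[0.0003,0,0.003],"angular":[0,0,0]},
    {"xyz":[0.0003,0,0.003],"angular":[0,0,0]},
  ],
)

```text
clock: 69.5
position: [0.4704, -0.0298, 0.1313]
ee_rot: [-0.016, 0.998, 0.001, 0.056]
ft_force: [-4.4, -0.6, -0.1]
grip_width: 0.185
grasp_force: 107.8
```

Emit:
carry_out(
  motion=[
    {"xyz":[0.0001,0,0.001],"angular":[0,0,0]},
    {"xyz":[0.0001,0,0.001],"angular":[0,0,0]},
  ],
)

```text
clock: 69.7
position: [0.4705, -0.0298, 0.1305]
ee_rot: [-0.016, 0.998, 0.001, 0.057]
ft_force: [-5.9, -0.4, 2.4]
grip_width: 0.187
grasp_force: 107.9
```

Emit:
carry_out(
  motion=[
    {"xyz":[0,0,0],"angular":[0,0,0]},
    {"xyz":[0,0,0],"angular":[0,0,0]},
    {"xyz":[0,0,0],"angular":[0,0,0]},
    {"xyz":[0,0,0],"angular":[0,0,0]},
    {"xyz":[0,0,0],"angular":[0,0,0]},
    {"xyz":[-0.0023,0,-0.02],"angular":[0,0,0]},
    {"xyz":[-0.0045,0,-0.04],"angular":[0,0,0]},
    {"xyz":[-0.0068,0,-0.06],"angular":[0,0,0]},
    {"xyz":[-0.008,0,-0.07],"angular":[0,0,0]},
    {"xyz":[-0.008,0,-0.07],"angular":[0,0,0]},
  ],
  hand=0.6,
)

```text
clock: 70.7
position: [0.4714, -0.0301, 0.202]
ee_rot: [-0.016, 0.998, 0.0, 0.058]
ft_force: [-0.3, 0.3, -0.2]
grip_width: 0.601
grasp_force: 0.0
```

Emit:
carry_out(
  motion=[
    {"xyz":[-0.015,-0.03,0.002],"angular":[0,2,0]},
    {"xyz":[-0.035,-0.072,0.004],"angular":[0,4,0]},
    {"xyz":[-0.055,-0.115,0.006],"angular":[0,6.5,0]},
    {"xyz":[-0.075,-0.158,0.009],"angular":[0,6.5,0]},
    {"xyz":[-0.095,-0.2,0.011],"angular":[0,6.5,0]},
    {"xyz":[-0.115,-0.24,0.013],"angular":[0,6.5,0]},
    {"xyz":[-0.128,-0.266,0.0145],"angular":[0,6.5,0]},
    {"xyz":[-0.134,-0.279,0.0155],"angular":[0,6.5,0]},
    {"xyz":[-0.1358,-0.2825,0.0155],"angular":[0,6.5,0]},
    {"xyz":[-0.1358,-0.2825,0.0155],"angular":[0,6.5,0]},
    {"xyz":[-0.1358,-0.2825,0.0155],"angular":[0,6.5,0]},
  ],
)

```text
clock: 71.8
position: [0.616, -0.3065, 0.2006]
ee_rot: [-0.016, 1.0, 0.0, -0.0]
ft_force: [-0.2, 0.3, -0.7]
grip_width: 0.601
grasp_force: 0.0
```

Run:
```python
from h import *
import pickle
st(); go(.6155,-.3083,.041,-178.1)
S=camera("side"); T=camera("top"); pickle.dump((T,S),open("c8.pkl","wb"))
S0=pickle.load(open("side0.pkl","rb")); T0=pickle.load(open("top0.pkl","rb"))
# probe top: template from first pictures
for n,c0,c,p in(("S",S0,S,(313.8,178.5)),("T",T0,T,(297.8,235.4))):
    x,y=map(int,p); w=7; t=c0["img"][y-w:y+w+1,x-w:x+w+1]; r=c["img"][y-20:y+21,x-20:x+21]
    m=cv2.matchTemplate(r,t,cv2.TM_CCOEFF_NORMED); _,v,_,l=cv2.minMaxLoc(m); print(n,"shift px",l[0]-13,l[1]-13,"score",round(v,2))
```

```text
t71.8 pos [ 0.616  -0.3065  0.2006] yaw -178.11 tilt 0.03 F [-0.2  0.3 -0.7] w 0.601 gf 0 q [ 0.94  0.63 -0.85  1.28  0.46  1.43  1.73]
shift mm [  0.6  -1.9 159.6] turn z -0.01
S shift px -12 0 score 0.72
T shift px 0 0 score 0.97
```

Emit:
carry_out(
  motion=[
    {"xyz":[0,-0.001,0.04],"angular":[0,0,0]},
    {"xyz":[0,-0.0015,0.08],"angular":[0,0,0]},
    {"xyz":[0,-0.0015,0.12],"angular":[0,0,0]},
    {"xyz":[0,-0.0015,0.145],"angular":[0,0,0]},
    {"xyz":[0,-0.0015,0.155],"angular":[0,0,0]},
    {"xyz":[0,-0.0015,0.16],"angular":[0,0,0]},
    {"xyz":[0,-0.0015,0.16],"angular":[0,0,0]},
    {"xyz":[0,-0.0015,0.16],"angular":[0,0,0]},
  ],
)

```text
clock: 72.7
position: [0.6171, -0.3096, 0.0427]
ee_rot: [-0.016, 1.0, -0.001, 0.001]
ft_force: [0.1, -0.8, -0.6]
grip_width: 0.601
grasp_force: 0.0
```

Emit:
carry_out(
  motion=[
    {"xyz":[0,0,0],"angular":[0,0,0]},
    {"xyz":[0,0,0],"angular":[0,0,0]},
    {"xyz":[0,0,0],"angular":[0,0,0]},
    {"xyz":[0,0,0],"angular":[0,0,0]},
    {"xyz":[0,0,0],"angular":[0,0,0]},
    {"xyz":[0,0,0],"angular":[0,0,0]},
    {"xyz":[0,0,0],"angular":[0,0,0]},
  ],
  hand=0,
  grip_force=60,
)

```text
clock: 73.4
position: [0.6166, -0.3076, 0.0416]
ee_rot: [-0.016, 1.0, 0.001, 0.0]
ft_force: [-1.3, 5.2, 4.1]
grip_width: 0.08
grasp_force: 61.3
```

Run:
```python
from h import *
import pickle
st()
T3,S3=pickle.load(open("c3.pkl","rb"));T8,S8=pickle.load(open("c8.pkl","rb"));T6,S6=pickle.load(open("c6.pkl","rb"))
def sh(a,b,box): 
    x0,y0,x1,y1=box; t=a["img"][y0:y1,x0:x1]; r=b["img"][y0-10:y1+10,x0-10:x1+10]; m=cv2.matchTemplate(r,t,cv2.TM_CCOEFF_NORMED); _,v,_,l=cv2.minMaxLoc(m); return l[0]-10,l[1]-10,round(v,3)
print("drawer S",sh(S3,S8,(225,235,292,330)),"T",sh(T3,T8,(130,175,235,205)))
print("c coupon S6-8",sh(S6,S8,(316,142,345,160)),"b",sh(S6,S8,(295,135,316,155)),"stand S0",sh(pickle.load(open("side0.pkl","rb")),S8,(306,173,322,200)))
```

```text
t73.4 pos [ 0.6166 -0.3076  0.0416] yaw -178.11 tilt 0.10 F [-1.3  5.2  4.1] w 0.080 gf 61 q [ 0.92  0.76 -0.79  1.43  0.56  1.18  1.67]
drawer S (0, 0, 0.999) T (0, 0, 0.998)
c coupon S6-8 (1, 0, 0.968) b (0, 0, 0.934) stand S0 (-10, -1, 0.863)
```

Emit:
carry_out(
  motion=[
    {"xyz":[0,0,-0.01],"angular":[0,0,0]},
    {"xyz":[0,0,-0.03],"angular":[0,0,0]},
    {"xyz":[0,0,-0.07],"angular":[0,0,0]},
    {"xyz":[0,0,-0.11],"angular":[0,0,0]},
    {"xyz":[0,0,-0.145],"angular":[0,0,0]},
    {"xyz":[0,0.02,-0.15],"angular":[0,0,0]},
    {"xyz":[0.001,0.06,-0.15],"angular":[0,0,0]},
    {"xyz":[0.001,0.105,-0.15],"angular":[0,0,0]},
    {"xyz":[0.002,0.15,-0.15],"angular":[0,0,0]},
    {"xyz":[0.002,0.195,-0.15],"angular":[0,0,0]},
    {"xyz":[0.003,0.24,-0.15],"angular":[0,0,0]},
    {"xyz":[0.003,0.285,-0.15],"angular":[0,0,0]},
  ],
)

```text
clock: 74.6
position: [0.6031, -0.0229, 0.1905]
ee_rot: [-0.016, 1.0, -0.0, -0.0]
ft_force: [0.4, 0.1, -4.3]
grip_width: 0.079
grasp_force: 60.0
```

Emit:
carry_out(
  motion=[
    {"xyz":[0,0.045,0],"angular":[0,0,1]},
    {"xyz":[0.001,0.09,0],"angular":[0,0,2]},
    {"xyz":[0.001,0.135,0],"angular":[0,0,3]},
    {"xyz":[0.002,0.18,0],"angular":[0,0,5]},
    {"xyz":[0.002,0.225,0],"angular":[0,0,7]},
    {"xyz":[0.003,0.27,0],"angular":[0,0,9]},
    {"xyz":[0.003,0.315,0],"angular":[0,0,10]},
    {"xyz":[0.003,0.355,0],"angular":[0,0,10]},
    {"xyz":[0.003,0.38,0],"angular":[0,0,10]},
    {"xyz":[0.003,0.395,0],"angular":[0,0,10]},
    {"xyz":[0.003,0.4,0],"angular":[0,0,10]},
    {"xyz":[0.003,0.4,0],"angular":[0,0,10]},
  ],
)

```text
clock: 75.8
position: [0.588, 0.3753, 0.1904]
ee_rot: [0.071, 0.997, -0.0, -0.0]
ft_force: [0.6, -0.7, -4.4]
grip_width: 0.083
grasp_force: 60.0
```

Run:
```python
from h import *
st(); go(.588,.3775,.0485,171.9)
```

```text
t75.8 pos [0.588  0.3753 0.1904] yaw 171.86 tilt 0.06 F [ 0.6 -0.7 -4.4] w 0.083 gf 60 q [-0.08  0.68 -0.91  1.26  0.52  1.44  0.5 ]
shift mm [  0.2   2.3 141.9] turn z -0.04
```

Emit:
carry_out(
  motion=[
    {"xyz":[0,0.002,0.04],"angular":[0,0,0]},
    {"xyz":[0,0.002,0.08],"angular":[0,0,0]},
    {"xyz":[0,0.002,0.115],"angular":[0,0,0]},
    {"xyz":[0,0.002,0.13],"angular":[0,0,0]},
    {"xyz":[0,0.002,0.137],"angular":[0,0,0]},
    {"xyz":[0,0.002,0.14],"angular":[0,0,0]},
    {"xyz":[0,0.002,0.141],"angular":[0,0,0]},
    {"xyz":[0,0.002,0.142],"angular":[0,0,0]},
    {"xyz":[0,0.002,0.142],"angular":[0,0,0]},
  ],
)

```text
clock: 76.7
position: [0.5893, 0.3774, 0.05]
ee_rot: [0.072, 0.997, 0.0, 0.001]
ft_force: [-0.1, -0.3, -4.3]
grip_width: 0.081
grasp_force: 59.8
```

Emit:
carry_out(
  motion=[
    {"xyz":[0,0,0.0005],"angular":[0,0,0]},
    {"xyz":[0,0,0.001],"angular":[0,0,0]},
    {"xyz":[0,0,0.001],"angular":[0,0,0]},
  ],
)

```text
clock: 77.0
position: [0.5892, 0.3773, 0.0485]
ee_rot: [0.071, 0.997, 0.0, 0.0]
ft_force: [0.3, -0.5, -0.0]
grip_width: 0.078
grasp_force: 60.5
```

Emit:
carry_out(
  motion=[
    {"xyz":[0,0,-0.0005],"angular":[0,0,0]},
    {"xyz":[0,0,-0.0005],"angular":[0,0,0]},
    {"xyz":[0,0,-0.0005],"angular":[0,0,0]},
    {"xyz":[0,0,-0.02],"angular":[0,0,0]},
    {"xyz":[0,0,-0.06],"angular":[0,0,0]},
    {"xyz":[0,0,-0.1],"angular":[0,0,0]},
    {"xyz":[0,0,-0.14],"angular":[0,0,0]},
    {"xyz":[-0.002,-0.02,-0.15],"angular":[0,0,0]},
    {"xyz":[-0.005,-0.06,-0.15],"angular":[0,0,0]},
    {"xyz":[-0.008,-0.103,-0.15],"angular":[0,0,0]},
    {"xyz":[-0.011,-0.147,-0.15],"angular":[0,0,0]},
    {"xyz":[-0.015,-0.192,-0.15],"angular":[0,0,0]},
  ],
  hand=0.5,
)

```text
clock: 78.2
position: [0.576, 0.1837, 0.1995]
ee_rot: [0.071, 0.997, 0.0, 0.001]
ft_force: [0.5, -0.1, 0.3]
grip_width: 0.498
grasp_force: 0.0
```

Emit:
carry_out(
  motion=[
    {"xyz":[-0.003,-0.046,0],"angular":[0,0,-1]},
    {"xyz":[-0.007,-0.092,0],"angular":[0,0,-2]},
    {"xyz":[-0.011,-0.138,0],"angular":[0,0,-3]},
    {"xyz":[-0.014,-0.184,0],"angular":[0,0,-4]},
    {"xyz":[-0.018,-0.23,0],"angular":[0,0,-5]},
    {"xyz":[-0.022,-0.276,0],"angular":[0,0,-6]},
    {"xyz":[-0.025,-0.322,0],"angular":[0,0,-8]},
    {"xyz":[-0.029,-0.368,0],"angular":[0,0,-10]},
    {"xyz":[-0.032,-0.414,0],"angular":[0,0,-10]},
    {"xyz":[-0.036,-0.455,0],"angular":[0,0,-10]},
    {"xyz":[-0.038,-0.483,0],"angular":[0,0,-10]},
    {"xyz":[-0.039,-0.494,0],"angular":[0,0,-10]},
  ],
  hand=0.6,
)

```text
clock: 79.4
position: [0.5438, -0.3132, 0.199]
ee_rot: [-0.014, 1.0, -0.001, 0.0]
ft_force: [0.0, -0.5, 0.6]
grip_width: 0.598
grasp_force: 0.0
```

Emit:
carry_out(
  motion=[
    {"xyz":[0,0,0],"angular":[0,0,0]},
    {"xyz":[0,0,0],"angular":[0,0,0]},
  ],
)

```text
clock: 79.6
position: [0.5453, -0.3075, 0.1987]
ee_rot: [-0.017, 1.0, 0.0, 0.0]
ft_force: [0.3, 1.0, 0.6]
grip_width: 0.598
grasp_force: 0.0
```

Run:
```python
from h import *
st(); go(.5457,-.3099,.0405,-178.1)
```

```text
t79.6 pos [ 0.5453 -0.3075  0.1987] yaw -178.07 tilt 0.06 F [0.3 1.  0.6] w 0.598 gf 0 q [ 1.08  0.49 -0.87  1.47  0.38  1.36  1.79]
shift mm [ -0.2  -2.4 158.2] turn z 0.03
```

Emit:
carry_out(
  motion=[
    {"xyz":[0,-0.001,0.04],"angular":[0,0,0]},
    {"xyz":[0,-0.0015,0.08],"angular":[0,0,0]},
    {"xyz":[0,-0.0015,0.12],"angular":[0,0,0]},
    {"xyz":[0,-0.0015,0.145],"angular":[0,0,0]},
    {"xyz":[0,-0.0015,0.155],"angular":[0,0,0]},
    {"xyz":[0,-0.0015,0.158],"angular":[0,0,0]},
    {"xyz":[0,-0.0015,0.158],"angular":[0,0,0]},
  ],
)

```text
clock: 80.3
position: [0.5456, -0.3105, 0.0413]
ee_rot: [-0.016, 1.0, -0.0, 0.001]
ft_force: [-1.1, -0.6, 0.8]
grip_width: 0.596
grasp_force: 0.0
```

Emit:
carry_out(
  motion=[
    {"xyz":[0,0,0],"angular":[0,0,0]},
    {"xyz":[0,0,0],"angular":[0,0,0]},
    {"xyz":[0,0,0],"angular":[0,0,0]},
    {"xyz":[0,0,0],"angular":[0,0,0]},
    {"xyz":[0,0,0],"angular":[0,0,0]},
    {"xyz":[0,0,0],"angular":[0,0,0]},
    {"xyz":[0,0,0],"angular":[0,0,0]},
  ],
  hand=0,
  grip_force=60,
)

```text
clock: 81.0
position: [0.5451, -0.3103, 0.0407]
ee_rot: [-0.016, 1.0, 0.0, 0.0]
ft_force: [-2.0, 4.6, 6.5]
grip_width: 0.087
grasp_force: 60.4
```

Emit:
carry_out(
  motion=[
    {"xyz":[0,0,-0.01],"angular":[0,0,0]},
    {"xyz":[0,0,-0.03],"angular":[0,0,0]},
    {"xyz":[0,0,-0.07],"angular":[0,0,0]},
    {"xyz":[0,0,-0.11],"angular":[0,0,0]},
    {"xyz":[0,0,-0.145],"angular":[0,0,0]},
    {"xyz":[-0.002,0.02,-0.15],"angular":[0,0,0]},
    {"xyz":[-0.005,0.06,-0.15],"angular":[0,0,0]},
    {"xyz":[-0.009,0.105,-0.15],"angular":[0,0,0]},
    {"xyz":[-0.013,0.15,-0.15],"angular":[0,0,0]},
    {"xyz":[-0.017,0.195,-0.15],"angular":[0,0,0]},
    {"xyz":[-0.021,0.24,-0.15],"angular":[0,0,0]},
    {"xyz":[-0.025,0.285,-0.15],"angular":[0,0,0]},
  ],
)

```text
clock: 82.2
position: [0.5598, -0.0238, 0.1896]
ee_rot: [-0.016, 1.0, -0.0, -0.0]
ft_force: [1.1, 0.3, -4.0]
grip_width: 0.08
grasp_force: 59.0
```

Emit:
carry_out(
  motion=[
    {"xyz":[-0.004,0.045,0],"angular":[0,0,2]},
    {"xyz":[-0.008,0.09,0],"angular":[0,0,4]},
    {"xyz":[-0.012,0.135,0],"angular":[0,0,6]},
    {"xyz":[-0.016,0.18,0],"angular":[0,0,8]},
    {"xyz":[-0.02,0.225,0],"angular":[0,0,10]},
    {"xyz":[-0.023,0.262,0],"angular":[0,0,12]},
    {"xyz":[-0.025,0.285,0],"angular":[0,0,13.8]},
    {"xyz":[-0.026,0.295,0],"angular":[0,0,13.8]},
    {"xyz":[-0.026,0.298,0],"angular":[0,0,13.8]},
    {"xyz":[-0.026,0.298,0],"angular":[0,0,13.8]},
    {"xyz":[-0.026,0.298,0],"angular":[0,0,13.8]},
  ],
)

```text
clock: 83.3
position: [0.5778, 0.2713, 0.1898]
ee_rot: [0.105, 0.994, -0.001, 0.0]
ft_force: [0.1, -0.3, -3.5]
grip_width: 0.083
grasp_force: 59.1
```

Run:
```python
from h import *
st(); go(.577,.274,.0475,168.1)
```

```text
t83.3 pos [0.5778 0.2713 0.1898] yaw 167.90 tilt 0.07 F [ 0.1 -0.3 -3.5] w 0.083 gf 59 q [ 0.15  0.55 -0.94  1.44  0.45  1.37  0.56]
shift mm [  1.4   2.6 142.3] turn z -0.2
```

Emit:
carry_out(
  motion=[
    {"xyz":[0.001,0.0025,0.04],"angular":[0,0,0]},
    {"xyz":[0.001,0.0025,0.08],"angular":[0,0,0]},
    {"xyz":[0.001,0.0025,0.115],"angular":[0,0,0]},
    {"xyz":[0.001,0.0025,0.13],"angular":[0,0,0]},
    {"xyz":[0.001,0.0025,0.137],"angular":[0,0,0]},
    {"xyz":[0.001,0.0025,0.14],"angular":[0,0,0]},
    {"xyz":[0.001,0.0025,0.1415],"angular":[0,0,0]},
    {"xyz":[0.001,0.0025,0.1425],"angular":[0,0,0]},
    {"xyz":[0.001,0.0025,0.1425],"angular":[0,0,0]},
  ],
)

```text
clock: 84.2
position: [0.5773, 0.276, 0.0484]
ee_rot: [0.105, 0.995, 0.0, 0.001]
ft_force: [-0.0, -0.7, -4.2]
grip_width: 0.083
grasp_force: 59.0
```

Emit:
carry_out(
  motion=[
    {"xyz":[0,0,0.0005],"angular":[0,0,0]},
    {"xyz":[0,0,0.001],"angular":[0,0,0]},
    {"xyz":[0,0,0.001],"angular":[0,0,0]},
  ],
)

```text
clock: 84.5
position: [0.5773, 0.2762, 0.0477]
ee_rot: [0.104, 0.995, 0.0, 0.001]
ft_force: [-2.0, -1.3, 5.2]
grip_width: 0.077
grasp_force: 60.6
```

Emit:
carry_out(
  motion=[
    {"xyz":[0,0,-0.0005],"angular":[0,0,0]},
    {"xyz":[0,0,-0.0005],"angular":[0,0,0]},
    {"xyz":[0,0,-0.0005],"angular":[0,0,0]},
    {"xyz":[0,0,-0.02],"angular":[0,0,0]},
    {"xyz":[0,0,-0.06],"angular":[0,0,0]},
    {"xyz":[0,0,-0.1],"angular":[0,0,0]},
    {"xyz":[0,0,-0.14],"angular":[0,0,0]},
    {"xyz":[-0.002,-0.02,-0.15],"angular":[0,0,0]},
    {"xyz":[-0.005,-0.065,-0.15],"angular":[0,0,0]},
    {"xyz":[-0.008,-0.11,-0.15],"angular":[0,0,0]},
    {"xyz":[-0.01,-0.156,-0.15],"angular":[0,0,0]},
    {"xyz":[-0.012,-0.202,-0.15],"angular":[0,0,0]},
  ],
  hand=0.5,
)

```text
clock: 85.7
position: [0.5461, 0.0744, 0.1978]
ee_rot: [0.104, 0.995, -0.0, 0.001]
ft_force: [1.1, -1.2, 1.1]
grip_width: 0.497
grasp_force: 0.0
```

Emit:
carry_out(
  motion=[
    {"xyz":[-0.001,-0.046,0],"angular":[0,0,-2]},
    {"xyz":[-0.002,-0.092,0],"angular":[0,0,-4]},
    {"xyz":[-0.003,-0.138,0],"angular":[0,0,-6]},
    {"xyz":[-0.005,-0.184,0],"angular":[0,0,-8]},
    {"xyz":[-0.007,-0.23,0],"angular":[0,0,-10]},
    {"xyz":[-0.008,-0.276,0],"angular":[0,0,-12]},
    {"xyz":[-0.009,-0.322,0],"angular":[0,0,-13.9]},
    {"xyz":[-0.01,-0.36,0],"angular":[0,0,-13.9]},
    {"xyz":[-0.011,-0.385,0],"angular":[0,0,-13.9]},
    {"xyz":[-0.0115,-0.395,0],"angular":[0,0,-13.9]},
    {"xyz":[-0.0115,-0.395,0],"angular":[0,0,-13.9]},
    {"xyz":[-0.0115,-0.395,0],"angular":[0,0,-13.9]},
  ],
  hand=0.6,
)

```text
clock: 86.9
position: [0.4765, -0.3111, 0.1971]
ee_rot: [-0.018, 1.0, 0.0, 0.0]
ft_force: [-0.1, 0.0, 0.3]
grip_width: 0.6
grasp_force: 0.0
```

Run:
```python
from h import *
st(); go(.4759,-.3126,.041,-178.1)
```

```text
t86.9 pos [ 0.4765 -0.3111  0.1971] yaw -177.97 tilt 0.05 F [-0.1  0.   0.3] w 0.600 gf 0 q [ 1.21  0.35 -0.86  1.63  0.27  1.29  1.91]
shift mm [  0.8  -1.6 156.1] turn z 0.13
```

Emit:
carry_out(
  motion=[
    {"xyz":[0.0005,-0.001,0.04],"angular":[0,0,0]},
    {"xyz":[0.0005,-0.0012,0.08],"angular":[0,0,0]},
    {"xyz":[0.0005,-0.0012,0.12],"angular":[0,0,0]},
    {"xyz":[0.0005,-0.0012,0.145],"angular":[0,0,0]},
    {"xyz":[0.0005,-0.0012,0.153],"angular":[0,0,0]},
    {"xyz":[0.0005,-0.0012,0.156],"angular":[0,0,0]},
    {"xyz":[0.0005,-0.0012,0.156],"angular":[0,0,0]},
  ],
)

```text
clock: 87.6
position: [0.4763, -0.3138, 0.0417]
ee_rot: [-0.017, 1.0, -0.0, 0.001]
ft_force: [0.5, -0.3, 0.6]
grip_width: 0.6
grasp_force: 0.0
```

Emit:
carry_out(
  motion=[
    {"xyz":[0,0,0],"angular":[0,0,0]},
    {"xyz":[0,0,0],"angular":[0,0,0]},
    {"xyz":[0,0,0],"angular":[0,0,0]},
    {"xyz":[0,0,0],"angular":[0,0,0]},
    {"xyz":[0,0,0],"angular":[0,0,0]},
    {"xyz":[0,0,0],"angular":[0,0,0]},
    {"xyz":[0,0,0],"angular":[0,0,0]},
  ],
  hand=0,
  grip_force=60,
)

```text
clock: 88.3
position: [0.4757, -0.3131, 0.0411]
ee_rot: [-0.017, 1.0, 0.0, 0.0]
ft_force: [-2.3, 5.8, 5.6]
grip_width: 0.083
grasp_force: 60.6
```

Emit:
carry_out(
  motion=[
    {"xyz":[0,0,-0.01],"angular":[0,0,0]},
    {"xyz":[0,0,-0.03],"angular":[0,0,0]},
    {"xyz":[0,0,-0.07],"angular":[0,0,0]},
    {"xyz":[0,0,-0.11],"angular":[0,0,0]},
    {"xyz":[0,0,-0.15],"angular":[0,0,0]},
    {"xyz":[-0.007,0.02,-0.16],"angular":[0,0,0]},
    {"xyz":[-0.022,0.06,-0.16],"angular":[0,0,0]},
    {"xyz":[-0.036,0.1,-0.16],"angular":[0,0,0]},
    {"xyz":[-0.05,0.14,-0.16],"angular":[0,0,0]},
    {"xyz":[-0.064,0.175,-0.16],"angular":[0,0,0]},
    {"xyz":[-0.072,0.198,-0.16],"angular":[0,0,0]},
  ],
)

```text
clock: 89.4
position: [0.5408, -0.1101, 0.2005]
ee_rot: [-0.018, 1.0, 0.0, 0.0]
ft_force: [-0.8, 1.0, -4.4]
grip_width: 0.081
grasp_force: 59.2
```

Emit:
carry_out(
  motion=[
    {"xyz":[-0.005,0.04,0],"angular":[0,0,2]},
    {"xyz":[-0.01,0.085,0],"angular":[0,0,4]},
    {"xyz":[-0.016,0.13,0],"angular":[0,0,6]},
    {"xyz":[-0.022,0.175,0],"angular":[0,0,8]},
    {"xyz":[-0.028,0.22,0],"angular":[0,0,10]},
    {"xyz":[-0.032,0.255,0],"angular":[0,0,12.5]},
    {"xyz":[-0.035,0.278,0],"angular":[0,0,12.5]},
    {"xyz":[-0.036,0.289,0],"angular":[0,0,12.5]},
    {"xyz":[-0.036,0.289,0],"angular":[0,0,12.5]},
    {"xyz":[-0.036,0.289,0],"angular":[0,0,12.5]},
  ],
)

```text
clock: 90.4
position: [0.567, 0.1746, 0.2001]
ee_rot: [0.093, 0.996, -0.001, -0.0]
ft_force: [0.0, 0.1, -3.2]
grip_width: 0.076
grasp_force: 59.2
```

Run:
```python
from h import *
st(); go(.5666,.1773,.048,169.5)
```

```text
t90.4 pos [0.567  0.1746 0.2001] yaw 169.35 tilt 0.07 F [ 0.   0.1 -3.2] w 0.076 gf 59 q [ 0.37  0.44 -0.97  1.55  0.37  1.34  0.75]
shift mm [  0.9   2.7 152.1] turn z -0.15
```

Emit:
carry_out(
  motion=[
    {"xyz":[0,0.0015,0.04],"angular":[0,0,0]},
    {"xyz":[0,0.0015,0.08],"angular":[0,0,0]},
    {"xyz":[0,0.0015,0.12],"angular":[0,0,0]},
    {"xyz":[0,0.0015,0.14],"angular":[0,0,0]},
    {"xyz":[0,0.0015,0.147],"angular":[0,0,0]},
    {"xyz":[0,0.0015,0.15],"angular":[0,0,0]},
    {"xyz":[0,0.0015,0.1515],"angular":[0,0,0]},
    {"xyz":[0,0.0015,0.152],"angular":[0,0,0]},
    {"xyz":[0,0.0015,0.152],"angular":[0,0,0]},
  ],
)

```text
clock: 91.3
position: [0.5679, 0.1776, 0.0494]
ee_rot: [0.092, 0.996, 0.0, 0.001]
ft_force: [0.5, -0.1, -3.8]
grip_width: 0.083
grasp_force: 59.1
```

Emit:
carry_out(
  motion=[
    {"xyz":[0,0,0.0005],"angular":[0,0,0]},
    {"xyz":[0,0,0.001],"angular":[0,0,0]},
    {"xyz":[0,0,0.001],"angular":[0,0,0]},
  ],
)

```text
clock: 91.6
position: [0.5676, 0.1777, 0.0481]
ee_rot: [0.092, 0.996, 0.0, 0.0]
ft_force: [-0.8, -0.8, 3.6]
grip_width: 0.083
grasp_force: 60.0
```

Emit:
carry_out(
  motion=[
    {"xyz":[0,0,-0.0005],"angular":[0,0,0]},
    {"xyz":[0,0,-0.0005],"angular":[0,0,0]},
    {"xyz":[0,0,-0.0005],"angular":[0,0,0]},
    {"xyz":[0,0,-0.02],"angular":[0,0,0]},
    {"xyz":[0,0,-0.06],"angular":[0,0,0]},
    {"xyz":[0,0,-0.1],"angular":[0,0,0]},
    {"xyz":[0,0,-0.15],"angular":[0,0,0]},
    {"xyz":[0.03,0.017,-0.15],"angular":[0,0,-1]},
    {"xyz":[0.068,0.039,-0.15],"angular":[0,0,-2]},
    {"xyz":[0.108,0.062,-0.15],"angular":[0,0,-4]},
    {"xyz":[0.138,0.079,-0.15],"angular":[0,0,-4.8]},
    {"xyz":[0.151,0.086,-0.15],"angular":[0,0,-4.8]},
  ],
  hand=0.5,
)

```text
clock: 92.8
position: [0.4317, 0.2925, 0.1978]
ee_rot: [0.048, 0.999, 0.0, 0.0]
ft_force: [0.8, -0.2, 0.4]
grip_width: 0.502
grasp_force: 0.0
```

Emit:
carry_out(
  motion=[
    {"xyz":[0,0,0],"angular":[0,0,0]},
    {"xyz":[0,0,0],"angular":[0,0,0]},
    {"xyz":[0,0,0],"angular":[0,0,0]},
    {"xyz":[0,0,0],"angular":[0,0,0]},
  ],
  hand=0,
)

```text
clock: 93.2
position: [0.4357, 0.2888, 0.1972]
ee_rot: [0.052, 0.999, 0.0, -0.0]
ft_force: [-0.3, -0.2, 0.7]
grip_width: 0.001
grasp_force: 0.0
```

Run:
```python
from h import *
import pickle
st(); go(.435,.290,.06,174.3)
S=camera("side");T=camera("top");pickle.dump((T,S),open("c9.pkl","wb")); save(S,"m11.png",s=800/560)
S0=pickle.load(open("c1.pkl","rb"))[1]; x0,y0,x1,y1=215,240,292,355
d=cv2.absdiff(S0["img"][y0:y1,x0:x1],S["img"][y0:y1,x0:x1]).max(2); print("drawer diff vs start: >50 px",int((d>50).sum()),"of",d.size)
```

```text
t93.2 pos [0.4357 0.2888 0.1972] yaw 174.07 tilt 0.02 F [-0.3 -0.2  0.7] w 0.001 gf 0 q [ 0.28  0.3  -1.1   1.73  0.28  1.28  0.59]
shift mm [  0.8   1.1 137.2] turn z -0.23
drawer diff vs start: >50 px 253 of 8855
```

View pics/m11.png

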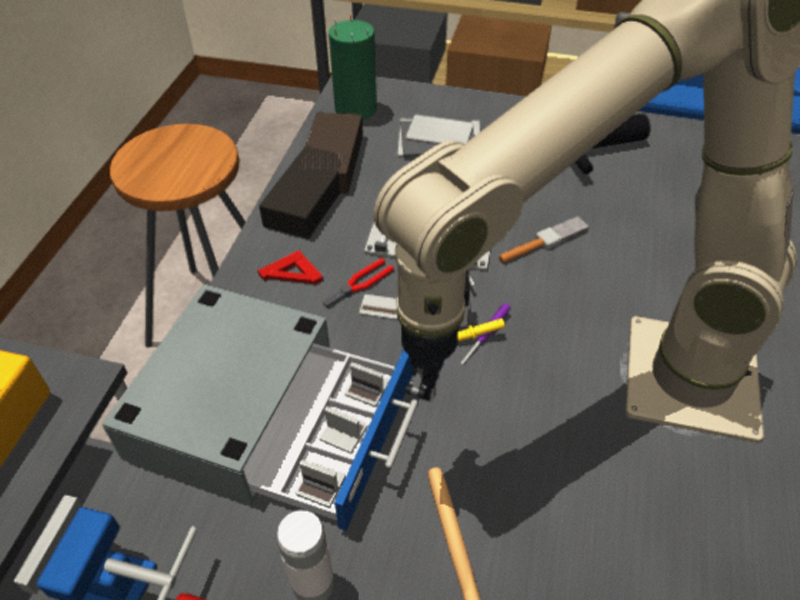

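All three coupons stand upright in their own compartments at (365,380), (343,430) and (320,480), and the rest of the bench is as before. Now I'll shut the drawer.

Emit:
carry_out(
  motion=[
    {"xyz":[0,0.001,0.04],"angular":[0,0,-0.2]},
    {"xyz":[0,0.001,0.08],"angular":[0,0,-0.2]},
    {"xyz":[0,0.001,0.12],"angular":[0,0,-0.2]},
    {"xyz":[0,0.001,0.137],"angular":[0,0,-0.2]},
    {"xyz":[0,0.001,0.137],"angular":[0,0,-0.2]},
  ],
)

```text
clock: 93.8
position: [0.4338, 0.2901, 0.0588]
ee_rot: [0.049, 0.999, -0.001, -0.002]
ft_force: [-0.9, 0.5, -0.1]
grip_width: -0.005
grasp_force: 0.0
```

Emit:
carry_out(
  motion=[
    {"xyz":[-0.006,0,0],"angular":[0,0,0]},
    {"xyz":[-0.012,0,0],"angular":[0,0,0]},
    {"xyz":[-0.016,0,0],"angular":[0,0,0]},
    {"xyz":[-0.02,0,0],"angular":[0,0,0]},
    {"xyz":[-0.024,0,0],"angular":[0,0,0]},
    {"xyz":[-0.029,0,0],"angular":[0,0,0]},
    {"xyz":[-0.035,0,0],"angular":[0,0,0]},
    {"xyz":[-0.042,0,0],"angular":[0,0,0]},
    {"xyz":[-0.05,0,0],"angular":[0,0,0]},
    {"xyz":[-0.059,0,0],"angular":[0,0,0]},
    {"xyz":[-0.068,0,0],"angular":[0,0,0]},
    {"xyz":[-0.077,0,0],"angular":[0,0,0]},
  ],
)

```text
clock: 95.0
position: [0.5122, 0.2833, 0.0604]
ee_rot: [0.049, 0.999, 0.0, 0.0]
ft_force: [-2.4, 0.9, 2.1]
grip_width: -0.002
grasp_force: 1.3
```

Emit:
carry_out(
  motion=[
    {"xyz":[-0.009,0,0],"angular":[0,0,0]},
    {"xyz":[-0.018,0,0],"angular":[0,0,0]},
    {"xyz":[-0.027,0,0],"angular":[0,0,0]},
    {"xyz":[-0.036,0,0],"angular":[0,0,0]},
    {"xyz":[-0.045,0,0],"angular":[0,0,0]},
    {"xyz":[-0.054,0,0],"angular":[0,0,0]},
    {"xyz":[-0.062,0,0],"angular":[0,0,0]},
    {"xyz":[-0.069,0,0],"angular":[0,0,0]},
    {"xyz":[-0.075,0,0],"angular":[0,0,0]},
    {"xyz":[-0.08,0,0],"angular":[0,0,0]},
    {"xyz":[-0.084,0,0],"angular":[0,0,0]},
    {"xyz":[-0.087,0,0],"angular":[0,0,0]},
  ],
)

```text
clock: 96.2
position: [0.5982, 0.2747, 0.0603]
ee_rot: [0.049, 0.999, -0.0, -0.0]
ft_force: [-3.0, -0.2, 0.2]
grip_width: -0.001
grasp_force: 1.2
```

Emit:
carry_out(
  motion=[
    {"xyz":[-0.002,0,0],"angular":[0,0,0]},
    {"xyz":[-0.004,0,0],"angular":[0,0,0]},
    {"xyz":[-0.006,0,0],"angular":[0,0,0]},
    {"xyz":[-0.006,0,0],"angular":[0,0,0]},
  ],
)

```text
clock: 96.6
position: [0.6043, 0.274, 0.0604]
ee_rot: [0.049, 0.999, -0.0, 0.0]
ft_force: [-0.1, 0.5, -0.2]
grip_width: 0.0
grasp_force: 0.0
```

Emit:
carry_out(
  motion=[
    {"xyz":[-0.001,0,0],"angular":[0,0,0]},
    {"xyz":[-0.002,0,0],"angular":[0,0,0]},
    {"xyz":[-0.003,0,0],"angular":[0,0,0]},
    {"xyz":[-0.003,0,0],"angular":[0,0,0]},
  ],
)

```text
clock: 97.0
position: [0.6071, 0.2738, 0.0604]
ee_rot: [0.049, 0.999, -0.0, 0.0]
ft_force: [-1.9, -0.3, 1.2]
grip_width: 0.0
grasp_force: 0.7
```

Emit:
carry_out(
  motion=[
    {"xyz":[-0.001,0,0],"angular":[0,0,0]},
    {"xyz":[-0.002,0,0],"angular":[0,0,0]},
    {"xyz":[-0.003,0,0],"angular":[0,0,0]},
    {"xyz":[-0.003,0,0],"angular":[0,0,0]},
  ],
)

```text
clock: 97.4
position: [0.6072, 0.2738, 0.0602]
ee_rot: [0.048, 0.999, -0.001, -0.002]
ft_force: [-15.2, -4.1, 8.0]
grip_width: -0.006
grasp_force: 7.1
```

Emit:
carry_out(
  motion=[
    {"xyz":[-0.001,0,0],"angular":[0,0,0]},
    {"xyz":[-0.002,0,0],"angular":[0,0,0]},
    {"xyz":[-0.002,0,0],"angular":[0,0,0]},
  ],
)

```text
clock: 97.7
position: [0.6074, 0.2738, 0.0602]
ee_rot: [0.048, 0.999, -0.002, -0.004]
ft_force: [-25.0, -7.0, 14.1]
grip_width: -0.002
grasp_force: 11.5
```

Emit:
carry_out(
  motion=[
    {"xyz":[0.02,0,0],"angular":[0,0,0]},
    {"xyz":[0.05,0,0],"angular":[0,0,0]},
    {"xyz":[0.05,0,-0.04],"angular":[0,0,0]},
    {"xyz":[0.05,0,-0.08],"angular":[0,0,0]},
    {"xyz":[0.05,0,-0.12],"angular":[0,0,0]},
    {"xyz":[0.05,0,-0.17],"angular":[0,0,0]},
    {"xyz":[0.05,0,-0.19],"angular":[0,0,0]},
    {"xyz":[0.05,0,-0.19],"angular":[0,0,0]},
  ],
)

```text
clock: 98.5
position: [0.5635, 0.2796, 0.2545]
ee_rot: [0.049, 0.999, 0.002, 0.003]
ft_force: [0.6, 0.1, 0.1]
grip_width: -0.003
grasp_force: 0.0
```

Emit:
carry_out(
  motion=[
    {"xyz":[0.005,-0.045,0],"angular":[0,0,0]},
    {"xyz":[0.01,-0.09,0],"angular":[0,0,0]},
    {"xyz":[0.015,-0.135,0],"angular":[0,0,0]},
    {"xyz":[0.02,-0.18,0],"angular":[0,0,0]},
    {"xyz":[0.025,-0.225,0],"angular":[0,0,0]},
    {"xyz":[0.03,-0.27,0],"angular":[0,0,0]},
    {"xyz":[0.035,-0.315,0],"angular":[0,0,0]},
    {"xyz":[0.04,-0.36,0],"angular":[0,0,0]},
    {"xyz":[0.045,-0.4,0],"angular":[0,0,0]},
    {"xyz":[0.05,-0.44,0],"angular":[0,0,0]},
    {"xyz":[0.055,-0.48,0],"angular":[0,0,0]},
    {"xyz":[0.06,-0.5,0],"angular":[0,0,0]},
  ],
)

```text
clock: 99.7
position: [0.452, -0.2175, 0.2495]
ee_rot: [0.051, 0.999, -0.0, -0.0]
ft_force: [1.0, 0.1, -0.5]
grip_width: -0.002
grasp_force: 0.0
```

Emit:
carry_out(
  motion=[
    {"xyz":[0,-0.03,0],"angular":[0,0,0]},
    {"xyz":[0,-0.03,0],"angular":[0,0,0]},
    {"xyz":[0,-0.03,0],"angular":[0,0,0]},
  ],
)

```text
clock: 100.0
position: [0.4505, -0.2435, 0.2497]
ee_rot: [0.049, 0.999, 0.0, -0.0]
ft_force: [0.3, 0.8, -0.5]
grip_width: -0.004
grasp_force: 0.0
```

Run:
```python
from h import *
import pickle
st(); S=camera("side");T=camera("top");S0=pickle.load(open("side0.pkl","rb"));T0=pickle.load(open("top0.pkl","rb"))
def sh(a,b,box):
    x0,y0,x1,y1=box; t=a["img"][y0:y1,x0:x1]; r=b["img"][y0-10:y1+10,x0-10:x1+10]; m=cv2.matchTemplate(r,t,cv2.TM_CCOEFF_NORMED); _,v,_,l=cv2.minMaxLoc(m); return l[0]-10,l[1]-10,round(v,3),"at0",round(float(m[10,10]),3)
print("handle S",sh(S0,S,(200,250,245,315)),"T",sh(T0,T,(160,165,220,195)))
print("stand+probe S",sh(S0,S,(296,175,330,215)),"T",sh(T0,T,(280,222,312,262)))
print("probe top S",sh(S0,S,(309,174,319,190)))
for n,b in(("hammer",(90,255,185,320)),("pliers",(285,165,338,205)),("offcut",(283,187,305,217)),("magnet",(297,118,330,162)),("can",(68,185,115,228))): print(n,sh(T0,T,b))
print("pot S",sh(S0,S,(326,104,350,134)),"brush S",sh(S0,S,(348,150,414,185)))
```

```text
t100.0 pos [ 0.4505 -0.2435  0.2497] yaw 174.33 tilt 0.05 F [ 0.3  0.8 -0.5] w -0.004 gf 0 q [ 1.16  0.14 -0.81  1.69  0.11  1.35  1.8 ]
handle S (-1, 0, 0.982, 'at0', 0.945) T (0, -1, 0.955, 'at0', 0.933)
stand+probe S (0, 0, 0.838, 'at0', 0.838) T (0, 0, 0.907, 'at0', 0.907)
probe top S (-10, 0, 0.852, 'at0', 0.774)
hammer (0, 0, 0.992, 'at0', 0.992)
pliers (0, 0, 0.972, 'at0', 0.972)
offcut (0, 0, 0.998, 'at0', 0.998)
magnet (0, 0, 0.99, 'at0', 0.99)
can (0, 0, 0.997, 'at0', 0.997)
pot S (0, 0, 0.771, 'at0', 0.771) brush S (0, 0, 0.855, 'at0', 0.855)
```

Run:
```python
from h import *
import pickle
S=camera("side");S0=pickle.load(open("side0.pkl","rb"))
for c in(S0,S):
    g=c["img"].mean(2); print([int(v) for v in g[174:202,312:316].mean(1)]); print("  row181",[int(v) for v in g[180:184,304:324].mean(0)]," row191",[int(v) for v in g[190:192,304:324].mean(0)])
```

```text
[212, 211, 204, 175, 152, 149, 146, 109, 62, 49, 39, 34, 44, 50, 51, 53, 49, 50, 49, 38, 37, 38, 32, 24, 20, 18, 23, 26]
  row181 [166, 170, 176, 182, 188, 187, 156, 78, 84, 97, 94, 90, 79, 121, 206, 212, 213, 213, 213, 213]  row191 [28, 32, 31, 28, 30, 33, 40, 47, 49, 50, 51, 49, 45, 34, 30, 31, 30, 32, 28, 29]
[124, 138, 148, 148, 148, 151, 151, 111, 61, 48, 38, 32, 45, 51, 53, 51, 52, 52, 48, 39, 34, 37, 32, 23, 19, 21, 28, 29]
  row181 [169, 171, 178, 183, 189, 179, 107, 75, 91, 98, 95, 88, 78, 82, 101, 97, 112, 127, 131, 128]  row191 [29, 32, 29, 30, 33, 33, 48, 52, 52, 54, 53, 48, 35, 32, 31, 31, 31, 26, 29, 27]
```

```bash
python3 -c "
from workcell import *
print(hand_in())"
```

```text
the job is handed in; nothing more can be done
None
```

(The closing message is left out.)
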